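Put the bar tools back in their own stands

TASK

Put the four bar tools away in their own stands on the black rail mat: the jigger standing upright in the small round well, the juice cup standing upright in the large round well, the thick wooden muddler laid across the wide wooden V rest and the slim steel muddler across the narrow steel V rest. Each muddler must lie cradled in both V notches of its rest and be centred, so that it sticks out about equally at both ends. Leave the shaker and the syrup bottle standing where they are.

Things in the scene. Friction and masses are not known exactly. Their poses are not given: they have to be found in the camera images.
- jigger_mid (a point): double-ended steel jigger standing upright, 43 mm across at its two ends, 73 mm tall with a narrow waist to look at, but it is as solid to grip as a plain 42 mm cylinder over its whole height; about 0.09 kg; the point is its centre, 36.5 mm above its foot; z axis up
- juice_cup_mid (a point): plain open steel cup standing upright, 57 mm tall, 65 mm across the rim, tapering to 55 mm at the foot; about 0.11 kg; the point is its centre, 28.5 mm above its foot; z axis up
- wood_muddler_mid (a point): thick pale wooden muddler, a straight cylinder 34 mm in diameter and 165 mm long lying on the bar, free to roll; about 0.13 kg; the point is its centre (17 mm above the bar at the start); x axis along its length
- steel_muddler_mid (a point): slim steel muddler with one black end, a straight cylinder 24 mm in diameter and 165 mm long lying on the bar, free to roll; about 0.18 kg; the point is its centre (12 mm above the bar at the start); x axis along its length
- jigger_stand_floor (a point): stand with the small round well, for the jigger: dark wooden block 88 x 88 mm, fixed on the 5 mm thick rail mat; the well is 53 mm across and 10 mm deep with a 4 mm bevel round its mouth and a cork floor; the point is the centre of the well's floor, 10 mm below the block's top; z axis up
- cup_stand_floor (a point): stand with the large round well, for the juice cup: dark wooden block 104 x 104 mm, fixed on the rail mat; the well is 66 mm across and 10 mm deep with a 4 mm bevel round its mouth and a cork floor; the point is the centre of the well's floor, 10 mm below the block's top; z axis up
- wood_rest_seat (a point): wide wooden V rest for the thick muddler, fixed on the mat: foot 84 (x) by 110 (y), 14 mm high; two dark wooden uprights, 14 thick, 58 wide, 64 mm high, 84 mm apart along y (70 clear between), each with a 90 degree V notch 46 mm wide at the top. Point: where the muddler's centre lies when home, 65 mm above the foot's underside, 1 mm above the uprights' tops. y axis along the lying muddler, z up
- steel_rest_seat (a point): narrow steel V rest for the slim muddler, fixed on the mat: foot 84 (x) by 110 (y), 14 mm high; two steel uprights, 10 thick, 40 wide, 64 mm high, 84 mm apart along y (74 clear between), each with a 90 degree V notch 32 mm wide at the top. Point: where the muddler's centre lies when home, 65 mm above the foot's underside, 1 mm above the uprights' tops. y axis along the lying muddler, z up
- shaker_mid (a point): bystander: steel cocktail shaker, 69 mm across and 179 mm tall, standing loose behind the mat; the point is 90 mm above its foot
- syrup_mid (a point): bystander: syrup bottle with a green cap, 58 mm across and 206 mm tall, standing loose behind the mat; the point is 100 mm above its foot

How it is judged:
At the end, for the whole second after the job is handed in: Jigger and cup upright (7 deg) on the floors of their own wells (3.5 mm in height, 10 mm from centre); each muddler in both V notches of its own rest, within 6 mm across, 15 mm along, 4 mm in height of the seat point and 4.5 deg of the rest's y axis; all at rest (horizontal distance between jigger_mid and jigger_stand_floor below 0.01 m and z of jigger_mid in the frame of jigger_stand_floor below 0.04 m and angle between each of jigger_mid, juice_cup_mid's own z axis and vertical below 0.12 rad and horizontal distance between juice_cup_mid and cup_stand_floor below 0.01 m and z of juice_cup_mid in the frame of cup_stand_floor below 0.032 m and x of wood_muddler_mid in the frame of wood_rest_seat between -0.006 and 0.006 m and y of wood_muddler_mid in the frame of wood_rest_seat between -0.015 and 0.015 m and z of wood_muddler_mid in the frame of wood_rest_seat between -0.004 and 0.004 m and angle between the x axis of wood_muddler_mid and the y axis of wood_rest_seat, either way round below 0.08 rad and x of steel_muddler_mid in the frame of steel_rest_seat between -0.006 and 0.006 m and y of steel_muddler_mid in the frame of steel_rest_seat between -0.015 and 0.015 m and z of steel_muddler_mid in the frame of steel_rest_seat between -0.004 and 0.004 m and angle between the x axis of steel_muddler_mid and the y axis of steel_rest_seat, either way round below 0.08 rad and linear speed of each of jigger, juice_cup, wood_muddler, steel_muddler below 0.02 m/s); the robot touches nothing.
It fails at once if the shaker is shoved or knocked over (distance of shaker_mid from where it was at the start of the episode above 0.03 m or angle between shaker_mid's own z axis and vertical above 0.4 rad).
It fails at once if the syrup bottle is shoved or knocked over (distance of syrup_mid from where it was at the start of the episode above 0.03 m or angle between syrup_mid's own z axis and vertical above 0.4 rad).
It also fails if it takes over 96 s, if anything falls off the work surface, if the arm or the gripper's body presses on something with over 40 N, if the wrist force passes 120 N, or if a joint passes its speed limit or range.

ROBOT

A 7-joint arm with a two-finger parallel gripper is mounted at the origin on a cart in front of the work surface, level with it; the furniture and walls round the work are solid. World frame = base frame: x ahead of the robot, y to its left, z up, the work surface at z = 0. Lengths are in m, angles in rad, forces in N, time in s.
With the tool pointing down it reaches from about 0.375 to 0.925 m from the base axis. Payload 3.1 kg.
Tool frame: the origin (TCP) lies at the very end of the fingers, on their centre line; the grasp point (between the pads) lies 19 mm behind it; z points along the fingers, y is the direction in which the jaws open and shut (so a half turn about z gives the same grasp; the last joint's range is limited). The gripper opens to 85 mm and grips with 20 to 120 N. Pads are 22 mm wide; open, the fingers measure 114 mm over their backs; the gripper's body (76 mm by 85 mm) begins 54 mm behind the grasp point. The pads swing forward as they close: fully open they stand 13 mm farther back than shut.
Start: joints at [1.112, 0.383, 0.044, 1.598, -0.018, 1.161, -0.05], TCP at [0.229, -0.608, 0.231] pointing down, gripper open.
Joint ranges: [-2.61, 2.61], [-0.41, 2.15], [-1.48, 1.57], [0, 2.5], [-1.57, 4.71], [0.05, 1.97], [-2.85, 2.85]. Speed limits (rad/s): [2.79, 2.79, 3.14, 3.14, 3.14, 3.14, 3.14].

INTERFACE

Orientations are given as a rotation vector (axis times angle).
In Python, from plant import * gives the robot as it stands.
- The arm moves only by the tool jog_arm, never from a script. Its argument "increments" is a list that holds one entry, the list of rows, each a list of 7 numbers: the opening in per cent of the stroke, from 0 (shut) to 100 (fully open), then the shift along the world's x, y, z in mm, then the turn, a rotation vector about the world's x, y, z in degrees. A call has 1 to 12 rows; each row is the pose to reach, as a shift and turn from the pose measured when the call began; what a row does not reach only later rows make up. A row lasts 1/10 s, in which the tool goes at most 50 mm and 8.59 degrees, less where a joint would pass 70% of its speed; a pose out of reach is approached as far as the arm can. A call with a gripper value outside its range is refused whole. The fingers move at their own pace and stop on an object; "grip_force" is the grip in N (left out, the last holds). Time passes only in rows, so rows that repeat a pose let the fingers close. It gives the time, the measured TCP pose, the force and the opening at its end, in the units of the state.
- get_state(): the state, without advancing time (a new reading comes with each control period).
- camera(name): name is "scene" or "top"; returns a dict with "img" (384x512x3 uint8, red, green, blue), "fx", "fy", "cx", "cy" (pixels), "position" and "rotation" of the camera in the world. Camera axes: x right, y down, z forward; pixel columns grow to the right and rows downward; lengths in m; the calibration is good to about 2 mm. A picture is of the moment at which its call begins. There is no depth.
- sign_off(): hands the job in, once; it reports no verdict.
The state is a dict: "clock": time; "qpos": joint angles; "qd": joint speeds; "joint_efforts": joint torques, N m; "ee_pos": TCP position; "ee_rot": TCP orientation; "force": force on the tool from outside, world axes, zero at the start; "ft_torque": the same for the moment, N m; "width": opening from 0.0 (shut) to 1.0 (fully open).
Only numpy, scipy, OpenCV 4.12 (cv2) and the standard library are available. Lean on these libraries where they do the work, as an engineer would, in place of code of your own. Each camera call takes 0.05 s, during which the arm holds its last target.

## Working session

There is one attempt and no reset: what is moved stays moved. The work goes in short steps, Python scripts to look and compute and a tool call to move; the robot and the scene stay as the last step left them, time stands still between calls to the robot, and variables do not carry over. Pictures are saved under pics/ and viewed, and the job is handed in when it is done.

Besides the shell and the picture viewer there is one more tool, called after "Emit:" by a JSON object that holds its "op" and its "data". jog_arm: Moves the arm, as the interface text tells. Its arguments: {"type":"object","properties":{"increments":{"type":"array","items":{"type":"array","items":{"type":"array","items":{"type":"number"}}}},"grip_force":{"type":"number"}},"required":["increments"]}

```bash
mkdir -p pics; ls
python3 - <<'E'
from plant import *
import cv2,numpy as np
print(get_state())
for n in("scene","top"):
    c=camera(n); cv2.imwrite(f"pics/{n}0.png",c["img"][:,:,::-1])
    print(n,{k:v for k,v in c.items() if k!="img"})
E
```

```text
pics
{'clock': 0.0, 'qpos': array([ 1.11219055,  0.38383827,  0.04383549,  1.59959699, -0.0179168 ,
        1.16121567, -0.04985733]), 'qd': array([ 5.64389882e-04,  3.12144473e-04, -6.79528767e-05,  7.67165270e-04,
       -5.59161534e-04,  7.12954935e-05,  5.69859130e-04]), 'joint_efforts': array([ 4.66319352e-05, -4.33452058e+01,  1.02460228e+00, -2.49508184e+01,
        1.05996622e-02,  1.10681905e-02, -1.00409537e-06]), 'ee_pos': array([ 0.22912686, -0.60725149,  0.22987443]), 'ee_rot': array([-3.08802276e+00, -5.63393211e-01,  9.48169858e-04]), 'force': array([ 0.34785721, -0.62275453,  0.73434459]), 'ft_torque': array([ 0.03638602, -0.0163321 ,  0.01444316]), 'width': 1.0011442976527252}
scene {'fx': 421.4798521033746, 'fy': 421.4798521033746, 'cx': 253.17771758775265, 'cy': 186.1188224240239, 'position': array([-0.36234534,  0.80042675,  0.69863431]), 'rotation': array([-0.95495873,  2.11862935, -1.31766255])}
top {'fx': 414.3215942330464, 'fy': 414.3215942330464, 'cx': 253.69471704377733, 'cy': 186.74656191507864, 'position': array([0.3798503 , 0.02169139, 1.15347001]), 'rotation': array([-2.08569814,  2.14825179, -0.21786106])}
```

View pics/scene0.png

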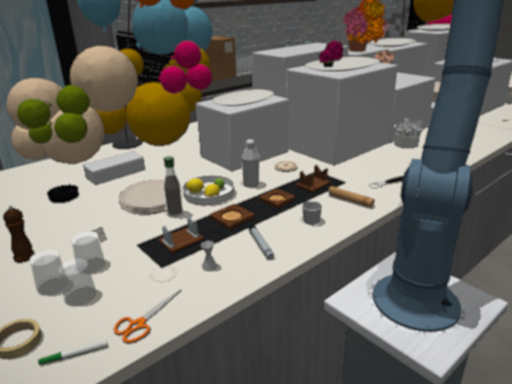

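View pics/top0.png

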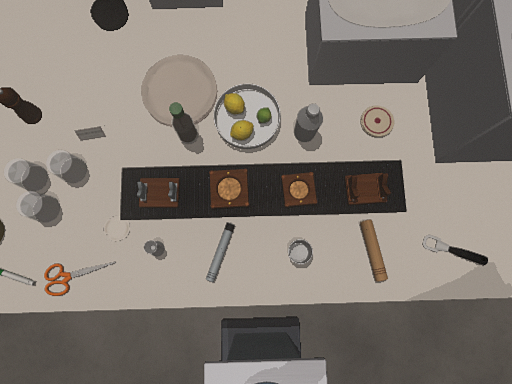

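```bash
cat > h.py <<'E'
from plant import *
import cv2,numpy as np
from scipy.spatial.transform import Rotation as R
def ray(c,u,v):
    d=np.array([(u-c["cx"])/c["fx"],(v-c["cy"])/c["fy"],1.]); return c["position"],R.from_rotvec(c["rotation"]).apply(d)
def onz(c,u,v,z):
    p,d=ray(c,u,v); return p+d*(z-p[2])/d[2]
def proj(c,P):
    q=R.from_rotvec(c["rotation"]).inv().apply(np.asarray(P)-c["position"]); q=np.atleast_2d(q); return np.c_[q[:,0]/q[:,2]*c["fx"]+c["cx"],q[:,1]/q[:,2]*c["fy"]+c["cy"]]
def crop(c,name,u0,v0,u1,v1,s):
    im=c["img"][v0:v1,u0:u1,::-1]; im=cv2.resize(im,None,fx=s,fy=s,interpolation=cv2.INTER_CUBIC)
    for u in range((u0+19)//20*20,u1,20): cv2.putText(im,str(u),((u-u0)*s,8),0,.3,(0,255,255)); cv2.line(im,((u-u0)*s,10),((u-u0)*s,16),(0,255,255))
    for v in range((v0+19)//20*20,v1,20): cv2.putText(im,str(v),(0,(v-v0)*s),0,.3,(0,255,255)); cv2.line(im,(20,(v-v0)*s),(26,(v-v0)*s),(0,255,255))
    cv2.imwrite("pics/"+name,im)
E
python3 - <<'E'
from h import *
c=camera("top")
crop(c,"t1.png",115,150,275,290,5); crop(c,"t2.png",255,150,415,290,5)
c=camera("scene"); crop(c,"s1.png",140,160,380,280,3)
E
```

```text
(no output)
```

View pics/t1.png

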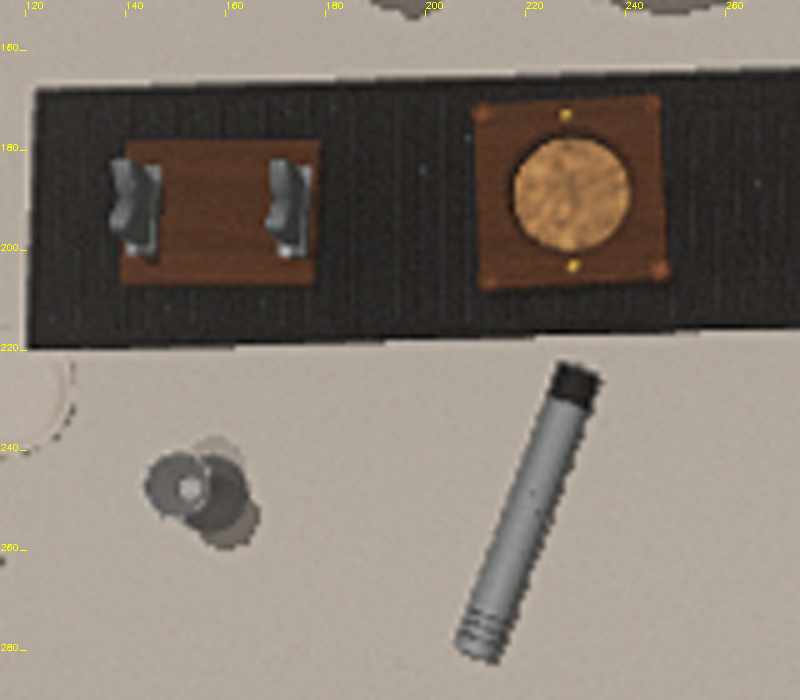

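View pics/t2.png

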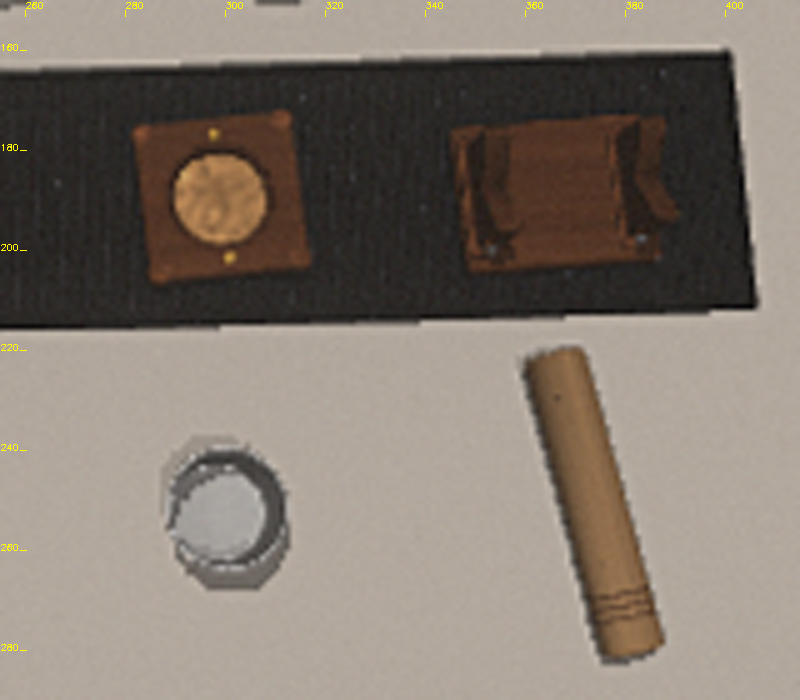

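View pics/s1.png

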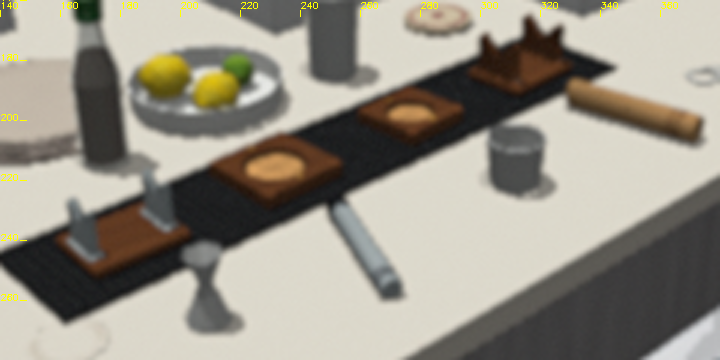

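Run:
```python
from h import *
c=camera("top"); s=camera("scene")
print("nadir px",proj(c,[c["position"][0],c["position"][1],0]), R.from_rotvec(c["rotation"]).as_matrix()[:,2])
hsv=cv2.cvtColor(c["img"],cv2.COLOR_RGB2HSV); hs=cv2.cvtColor(s["img"],cv2.COLOR_RGB2HSV)
def blobs(m,a=60):
    n,l,st,ce=cv2.connectedComponentsWithStats(m.astype(np.uint8)); return [(i,ce[i],st[i]) for i in range(1,n) if st[i][4]>a],l
# cork
for nm,cc,h in(("top",c,hsv),("scene",s,hs)):
    m=(h[...,0]>8)&(h[...,0]<22)&(h[...,1]>110)&(h[...,2]>140)
    b,l=blobs(m,40)
    for i,ce,st in b: print(nm,"orange",ce.round(2),st)
# muddlers & others vs. bar: look at HSV samples
for u,v in [(218,255),(210,275),(230,226),(372,250),(300,255),(150,247),(160,250),(190,240),(370,250),(300,188),(230,190),(212,200)]: print((u,v),hsv[v,u])
for u,v in [(232,216),(277,198),(262,240),(350,196),(311,213)]: print('s',(u,v),hs[v,u])
```

```text
nadir px [[253.33618057 271.29986217]] [ 0.19984279 -0.00675462 -0.97980469]
top orange [228.71 188.28] [218 178  23  22 360]
top orange [298.49 189.17] [290 181  18  17 230]
top orange [374.76 250.26] [368 221  14  48 136]
top orange [ 56.89 279.29] [ 44 264  27  31 286]
scene orange [351.49 194.33] [330 187  42  15 116]
scene orange [276.39 197.49] [270 195  14   6  61]
scene orange [231.28 215.45] [222 211  19   9 130]
scene orange [131.86 327.79] [114 317  36  25 374]
(218, 255) [ 30   2 147]
(210, 275) [ 75   4 121]
(230, 226) [26 37 48]
(372, 250) [ 15 121 135]
(300, 255) [ 17  11 168]
(150, 247) [17 20 91]
(160, 250) [15 19 80]
(190, 240) [ 17  29 173]
(370, 250) [ 15 114 119]
(300, 188) [ 16 137 143]
(230, 190) [ 15 134 131]
(212, 200) [ 12 137  82]
s (232, 216) [ 16 141 190]
s (277, 198) [ 16 139 189]
s (262, 240) [ 90  14 166]
s (350, 196) [ 16 126 130]
s (311, 213) [60  3 74]
```

Run:
```python
from h import *
c=camera("top"); s=camera("scene")
hsv=cv2.cvtColor(c["img"],cv2.COLOR_RGB2HSV)
def tri(a,b):
    p1,d1=ray(c,*a);p2,d2=ray(s,*b); A=np.c_[d1,-d2]; t=np.linalg.lstsq(A,p2-p1,rcond=None)[0]
    return (p1+t[0]*d1).round(4),(p2+t[1]*d2).round(4)
print("cup cork tri",tri((228.7,188.3),(231.3,215.4)));print("jig cork tri",tri((298.5,189.2),(276.4,197.5)))
def P(pts,z,n):
    q=np.array([onz(c,u,v,z)[:2] for u,v in pts]); print(n,(q*1000).round(1).tolist(), 'cen',(q.mean(0)*1000).round(1), 'sides',[(np.linalg.norm(q[i]-q[i-1])*1000).round(1) for i in range(len(q))],'ang',[np.degrees(np.arctan2(*(q[i]-q[i-1])[::-1])).round(1) for i in range(len(q))])
# corners from crops TL,TR,BR,BL
P([(209.5,171.5),(246.5,169),(248.5,205),(211,208)],.03,"cupblock")
P([(281.5,175.5),(312.5,172),(317,203),(285.5,206.5)],.03,"jigblock")
P([(140.0,178.2),(179,178),(178,207),(139,206.8)],.019,"steelfoot")
P([(345,176),(388,173),(387,202),(349,204.5)],.019,"woodfoot")
P([(122,168),(401,160),(406,211.5),(120.5,220)],.005,"mat")
# masks
bar=(hsv[...,2]>160)&(hsv[...,1]>15)
for nm,(u0,v0,u1,v1),z,m in (("steel",(200,215,240,290),.012,(hsv[...,1]<14)|(hsv[...,2]<120)),("wood",(352,215,400,290),.017,hsv[...,1]>75)):
    k=np.zeros(m.shape,np.uint8);k[v0:v1,u0:u1]=m[v0:v1,u0:u1]
    if nm=="steel": k[:220]=0
    cs,_=cv2.findContours(k,0,2); q=max(cs,key=cv2.contourArea); r=cv2.minAreaRect(q); print(nm,r,cv2.contourArea(q))
    b=cv2.boxPoints(r); P(b,z,nm)
```

```text
cup cork tri (array([0.6091, 0.0838, 0.0181]), array([0.6106, 0.0855, 0.0185]))
jig cork tri (array([ 0.6006, -0.111 ,  0.0186]), array([ 0.6022, -0.1094,  0.0188]))
cupblock [[656.0, 135.8], [660.1, 32.5], [558.3, 29.7], [553.1, 132.6]] cen [606.9  82.7] sides [np.float64(103.0), np.float64(103.4), np.float64(101.8), np.float64(103.0)] ang [np.float64(1.8), np.float64(-87.7), np.float64(-178.4), np.float64(92.9)]
jigblock [[638.6, -64.4], [646.1, -151.2], [558.3, -158.5], [551.2, -71.6]] cen [ 598.6 -111.4] sides [np.float64(87.8), np.float64(87.1), np.float64(88.1), np.float64(87.2)] ang [np.float64(4.7), np.float64(-85.1), np.float64(-175.3), np.float64(94.7)]
steelfoot [[645.1, 332.0], [642.5, 222.6], [560.2, 224.9], [564.0, 332.7]] cen [602.9 278.1] sides [np.float64(81.1), np.float64(109.4), np.float64(82.2), np.float64(107.9)] ang [np.float64(-0.5), np.float64(-91.4), np.float64(178.4), np.float64(88.0)]
woodfoot [[634.5, -243.5], [639.6, -365.1], [557.2, -354.5], [553.3, -248.6]] cen [ 596.1 -302.9] sides [np.float64(81.4), np.float64(121.7), np.float64(83.1), np.float64(106.
[... 362 characters left out ...]
2.13137817382812), (9.99598503112793, 62.026363372802734), 19.98310661315918) 535.5
steel [[361.9, 152.1], [517.5, 92.5], [507.3, 66.8], [352.2, 126.9]] cen [434.7 109.6] sides [np.float64(27.0), np.float64(166.6), np.float64(27.7), np.float64(166.3)] ang [np.float64(68.9), np.float64(-20.9), np.float64(-111.7), np.float64(158.8)]
wood ((373.33843994140625, 250.4076690673828), (62.70964050292969, 12.36651611328125), 74.74488067626953) 697.0
wood [[504.7, -273.3], [512.7, -306.9], [348.9, -337.1], [341.4, -304.4]] cen [ 426.9 -305.4] sides [np.float64(166.2), np.float64(34.6), np.float64(166.6), np.float64(33.6)] ang [np.float64(10.8), np.float64(-76.6), np.float64(-169.6), np.float64(103.0)]
```

Run:
```python
from h import *
c=camera("top"); s=camera("scene")
def circ(x,y,z,r):
    a=np.linspace(0,2*np.pi,40); return np.c_[x+r*np.cos(a),y+r*np.sin(a),0*a+z]
def draw(cc,name,box,sc,curves):
    u0,v0,u1,v1=box; im=cv2.resize(cc["img"][v0:v1,u0:u1,::-1],None,fx=sc,fy=sc,interpolation=cv2.INTER_CUBIC)
    for P,col in curves:
        q=((proj(cc,P)-[u0,v0]+.5)*sc).astype(np.int32); cv2.polylines(im,[q],False,col,1)
    return im
J=onz(c,151.5,247.7,.073);C=onz(c,300.3,251.5,.057);print(J,C)
cu=[(circ(*J[:2],.073,.0215),(0,255,0)),(circ(*J[:2],0,.0215),(0,0,255)),(circ(*C[:2],.057,.0325),(0,255,0)),(circ(*C[:2],0,.0275),(0,0,255))]
a=draw(c,"",(135,230,175,270),10,cu);b=draw(c,"",(280,230,320,270),10,cu);d=draw(s,"",(190,225,230,275),8,cu);e=draw(s,"",(295,195,335,235),8,cu)
top=np.hstack([a,b]);bot=np.hstack([d[:320],e]);bot=cv2.copyMakeBorder(d,0,0,0,0,0);
im=np.zeros((600,800,3),np.uint8)
a=cv2.resize(a,(300,300));b=cv2.resize(b,(300,300));im[:300,:300]=a;im[:300,300:600]=b;im[300:600,:240]=cv2.resize(d,(240,300));im[300:600,300:600]=cv2.resize(e,(300,300))
cv2.imwrite("pics/ov1.png",im)
crop(c,"t3.png",340,165,400,215,12)
crop(c,"t4.png",130,170,190,215,12)
```

```text
[0.44735669 0.28290412 0.073     ] [ 0.42696989 -0.10268914  0.057     ]
```

View pics/ov1.png

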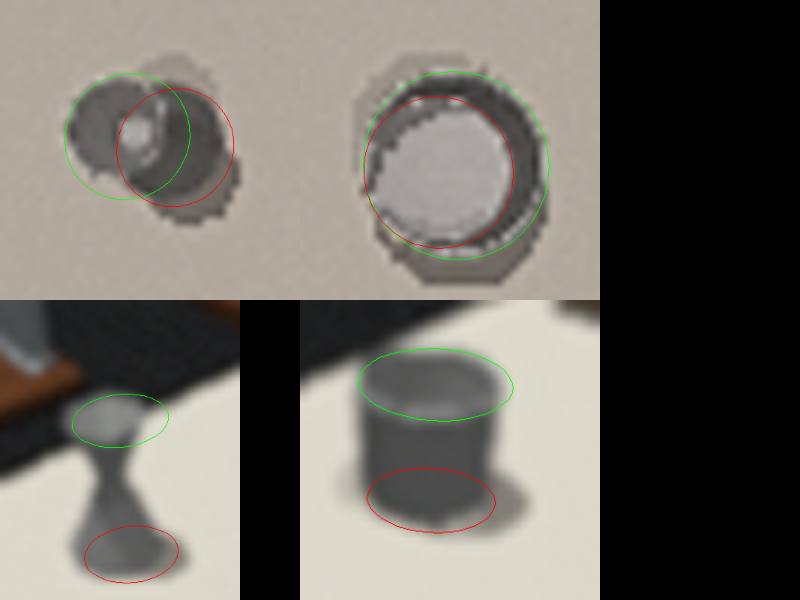

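View pics/t3.png

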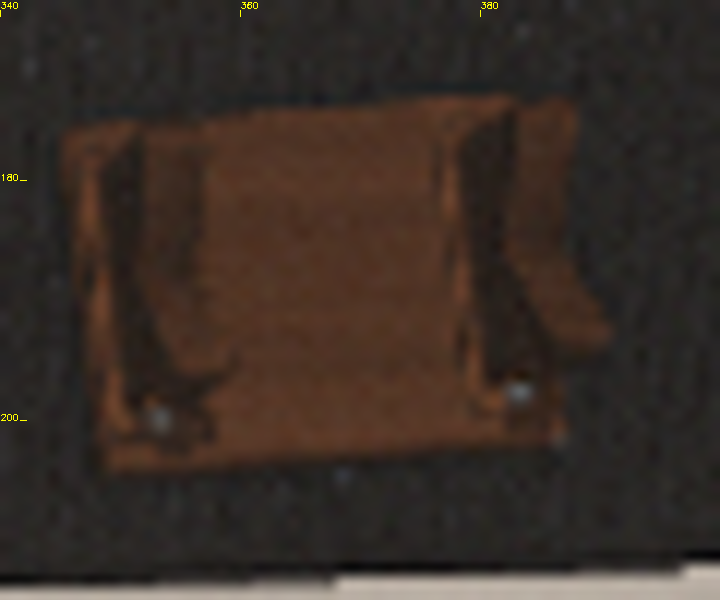

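View pics/t4.png

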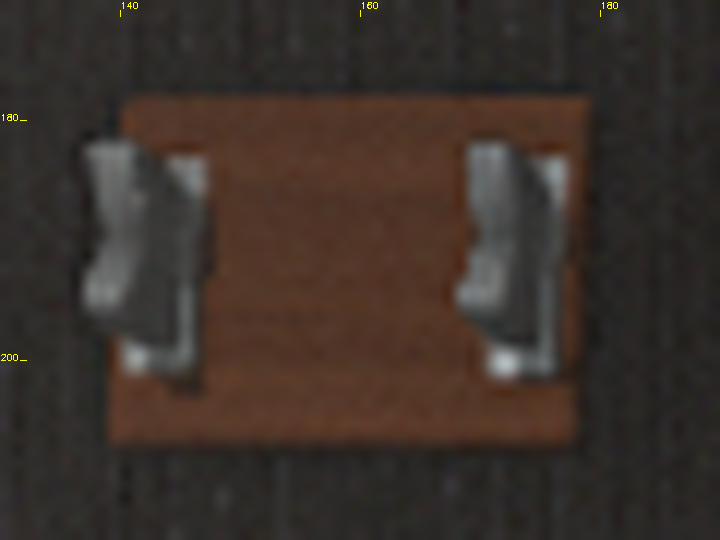

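```bash
cat >> h.py <<'E'
def st():
    s=get_state(); M=R.from_rotvec(s["ee_rot"]).as_matrix()
    print("t",round(float(s["clock"]),2),"tcp",(s["ee_pos"]*1000).round(1),"jaw yaw deg",np.degrees(np.arctan2(M[1,1],M[0,1])).round(1),"z",M[:,2].round(3),"q",s["qpos"].round(2),"F",s["force"].round(1),"w",round(float(s["width"]),3))
    return s
E
python3 -c "
from h import *
st()
c=camera('top')
P=lambda p:print([(onz(c,u,v,.019)*1000).round(1)[:2].tolist() for u,v in p])
P([(345,175.8),(383,173),(387,201.7),(348.8,203.8)])"
```

```text
t 0.5 tcp [ 229.5 -608.1  231.2] jaw yaw deg -69.3 z [ 0.  0. -1.] q [ 1.11  0.38  0.04  1.6  -0.02  1.16 -0.05] F [-0.4  1.   0.6] w 1.001
[[635.1, -243.5], [640.0, -351.1], [558.0, -354.6], [555.3, -248.2]]
```

Emit:
{"op": "jog_arm", "data": {"increments": [[[100,17,26,0,0,0,-1],[100,40,61,0,0,0,-2],[100,65,99,0,0,0,-3],[100,90,137,0,0,0,-5],[100,115,175,0,0,0,-6],[100,139,213,-20,0,0,-8],[100,163,250,-50,0,0,-9],[100,182,280,-80,0,0,-10],[100,193,297,-100,0,0,-10],[100,198,303,-110,0,0,-10],[100,198,303,-110,0,0,-10]]], "grip_force": 60}}

```text
clock: 1.65
ee_pos: [0.4273, -0.3039, 0.1201]
ee_rot: [-3.126, -0.296, 0.003]
force: [0.1, -0.6, 0.1]
width: 1.0
```

```bash
python3 -c "
from h import *
st()
s=camera('scene');c=camera('top')
cv2.imwrite('pics/a.png',np.vstack([cv2.resize(s['img'][130:330,130:430,::-1],(450,300)),cv2.resize(c['img'][130:330,200:500,::-1],(450,300))]))"
```

```text
t 1.65 tcp [ 427.3 -303.9  120.1] jaw yaw deg -79.2 z [-0.002  0.002 -1.   ] q [ 0.66  0.29 -0.14  1.99  0.05  0.87 -0.89] F [ 0.1 -0.6  0.1] w 1.0
```

View pics/a.png

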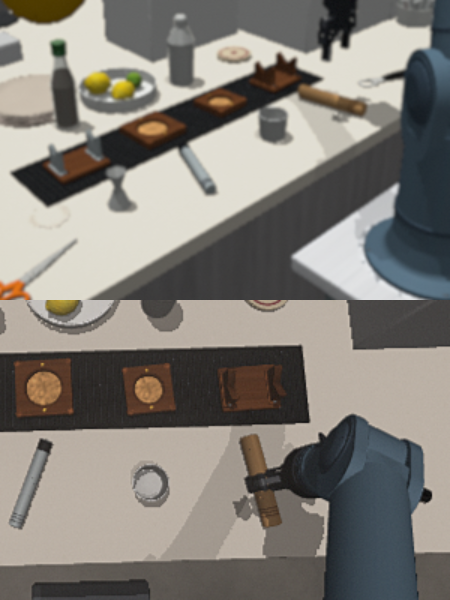

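Emit:
{"op": "jog_arm", "data": {"increments": [[[100,0,-1,-35,0,0,0],[100,0,-1,-70,0,0,0],[100,0,-1,-95,0,0,0],[100,0,-1,-110,0,0,0],[100,0,-1,-116,0,0,0],[100,0,-1,-116,0,0,0],[25,0,-1,-116,0,0,0],[25,0,-1,-116,0,0,0],[25,0,-1,-116,0,0,0],[20,0,-1,-116,0,0,0],[20,0,-1,-116,0,0,0],[20,0,-1,-116,0,0,0]]]}}

```text
clock: 2.95
ee_pos: [0.4282, -0.3087, 0.0073]
ee_rot: [3.125, 0.289, 0.003]
force: [-0.5, 1.1, 6.6]
width: 0.374
```

```bash
python3 -c "
from h import *
st()
s=camera('scene');c=camera('top');st()
cv2.imwrite('pics/b.png',np.vstack([cv2.resize(s['img'][130:330,130:430,::-1],(450,300)),cv2.resize(c['img'][130:330,200:500,::-1],(450,300))]))"
```

```text
t 2.95 tcp [ 428.2 -308.7    7.3] jaw yaw deg -79.4 z [ 0.002 -0.003 -1.   ] q [ 0.65  0.48 -0.12  2.03  0.09  0.64 -0.92] F [-0.5  1.1  6.6] w 0.374
t 3.05 tcp [ 428.1 -308.7    7.2] jaw yaw deg -79.4 z [ 0.002 -0.003 -1.   ] q [ 0.65  0.48 -0.12  2.03  0.09  0.64 -0.92] F [-1.1  0.5  6.3] w 0.371
```

View pics/b.png

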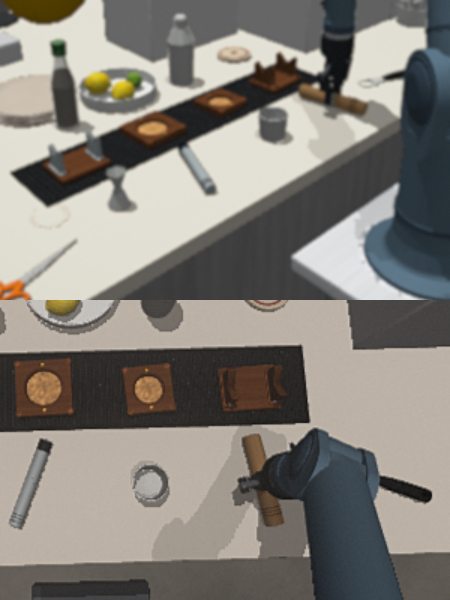

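Emit:
{"op": "jog_arm", "data": {"increments": [[[15,0,0,10,0,0,0],[15,0,0,30,0,0,0],[15,0,0,60,0,0,0],[15,0,0,95,0,0,0],[15,0,0,120,0,0,0],[15,0,0,133,0,0,0],[15,0,0,133,0,0,0]]]}}

```text
clock: 3.75
ee_pos: [0.4294, -0.3095, 0.1424]
ee_rot: [3.123, 0.288, 0.008]
force: [0.9, 0.2, -1.5]
width: 0.375
```

```bash
python3 -c "
from h import *
st()
s=camera('scene');c=camera('top');st()
crop(s,'c1.png',280,120,400,220,6)
crop(c,'c2.png',340,190,420,290,6)"
```

```text
t 3.75 tcp [ 429.4 -309.5  142.4] jaw yaw deg -79.4 z [ 0.006 -0.005 -1.   ] q [ 0.67  0.26 -0.14  1.97  0.05  0.91 -0.88] F [ 0.9  0.2 -1.5] w 0.375
t 3.85 tcp [ 427.3 -308.2  139.4] jaw yaw deg -79.4 z [ 0.001 -0.002 -1.   ] q [ 0.67  0.26 -0.14  1.97  0.05  0.91 -0.88] F [ 0.4  0.2 -1.7] w 0.373
```

View pics/c1.png

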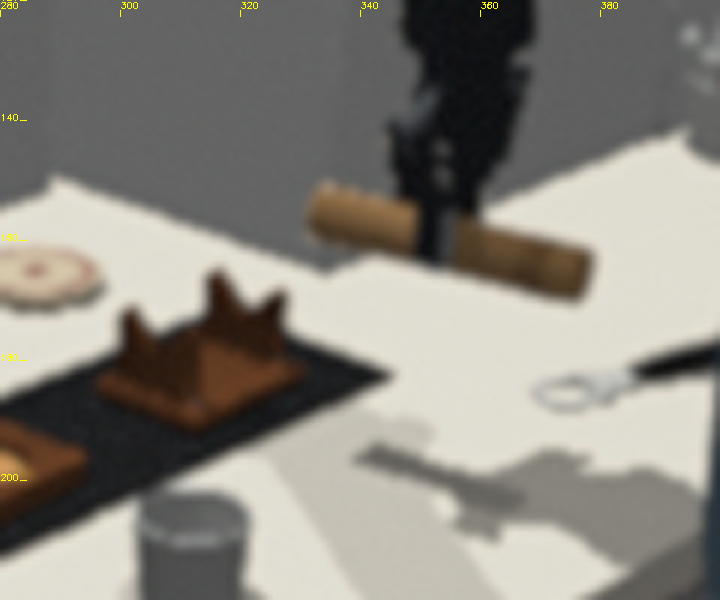

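View pics/c2.png

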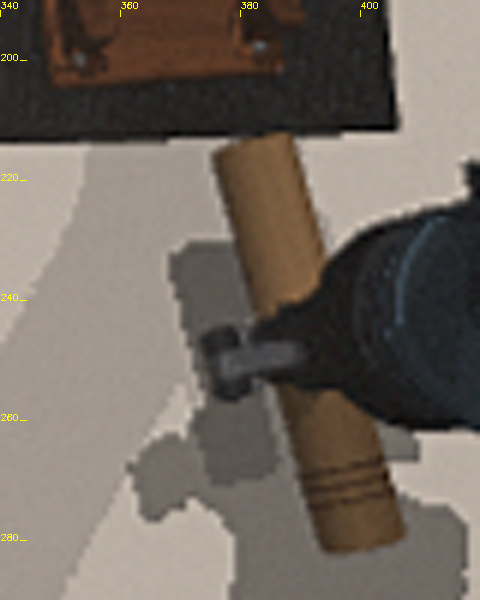

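```bash
python3 -c "
from h import *
s=st();c=camera('top')
h=cv2.cvtColor(c['img'],cv2.COLOR_RGB2HSV);print(h[230,385],h[270,397])
a=onz(c,382,213.8,.150);b=onz(c,400.3,280.3,.150);m=(a+b)/2;d=a-b
print(a,b,m,np.linalg.norm(d),np.degrees(np.arctan2(d[1],d[0])),'off along',(m-s['ee_pos'])@d/np.linalg.norm(d))
print(st())"
```

```text
t 3.85 tcp [ 427.3 -308.2  139.4] jaw yaw deg -79.4 z [ 0.001 -0.002 -1.   ] q [ 0.67  0.26 -0.14  1.97  0.05  0.91 -0.88] F [ 0.4  0.2 -1.7] w 0.373
[ 15 120 119] [ 14 123  93]
[ 0.50795667 -0.29616197  0.15      ] [ 0.34872351 -0.32491808  0.15      ] [ 0.42834009 -0.31054002  0.15      ] 0.16180887859828744 10.236782497634069 off along 0.0005733706373277529
t 3.9 tcp [ 426.9 -307.8  138.6] jaw yaw deg -79.4 z [-0.001 -0.001 -1.   ] q [ 0.67  0.27 -0.14  1.97  0.05  0.91 -0.88] F [-0.4 -0.3 -2. ] w 0.377
{'clock': 3.9, 'qpos': array([ 0.67080648,  0.2657045 , -0.14105931,  1.97081347,  0.04822421,
        0.90821458, -0.88139216]), 'qd': array([-0.00087317,  0.01362791,  0.00205265,  0.00763856,  0.00070984,
        0.00174566,  0.00102444]), 'joint_efforts': array([ 5.42172384e-04, -3.58210695e+01, -5.62671293e-01, -2.25168926e+01,
        1.37032906e-02, -4.52268112e-02, -9.94067122e-07]), 'ee_pos': array([ 0.42685334, -0.30784599,  0.1386451 ]), 'ee_rot': array([ 3.12739723e+00,  2.89245891e-01, -1.07546363e-03]), 'force': array([-0.38077553, -0.31799872, -2.01025509]), 'ft_torque': array([ 0.04852444, -0.06141948,  0.01083311]), 'width': 0.37735122510038577}
```

Emit:
{"op": "jog_arm", "data": {"increments": [[[15,8,0,5,0,0,5],[15,22,1,5,0,0,12],[15,38,2,5,0,0,20],[15,54,3,5,0,0,28],[15,72,4,5,0,0,36],[15,90,5,5,0,0,44],[15,108,6,5,0,0,52],[15,126,7,5,0,0,60],[15,144,8,5,0,0,68],[15,160,9,5,0,0,76],[15,170,9,5,0,0,82],[15,170,9,5,0,0,82.4]]]}}

```text
clock: 5.1
ee_pos: [0.597, -0.2973, 0.1409]
ee_rot: [-2.159, -2.278, -0.001]
force: [-0.7, -0.2, -0.2]
width: 0.379
```

Emit:
{"op": "jog_arm", "data": {"increments": [[[15,0,0,0,0,0,0],[15,0,0,0,0,0,0]]]}}

```text
clock: 5.3
ee_pos: [0.5953, -0.2971, 0.139]
ee_rot: [-2.159, -2.274, 0.001]
force: [-0.5, -0.0, -1.3]
width: 0.376
```

```bash
python3 -c "
from h import *
st()
s=camera('scene');c=camera('top');st()
crop(s,'d1.png',270,110,370,210,6)
crop(c,'d2.png',320,140,430,240,6)"
```

```text
t 5.3 tcp [ 595.3 -297.1  139. ] jaw yaw deg 3.0 z [-0.005  0.004 -1.   ] q [ 0.7   0.54 -0.4   1.61  0.23  1.05  0.29] F [-0.5 -0.  -1.3] w 0.376
t 5.4 tcp [ 595.9 -297.5  140.1] jaw yaw deg 3.0 z [-0.003  0.003 -1.   ] q [ 0.7   0.54 -0.4   1.61  0.23  1.05  0.29] F [-0.2  0.9 -1.7] w 0.374
```

View pics/d1.png

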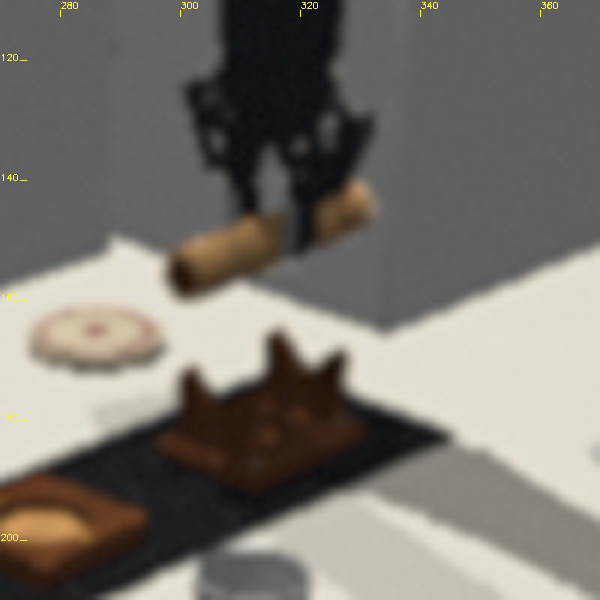

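View pics/d2.png

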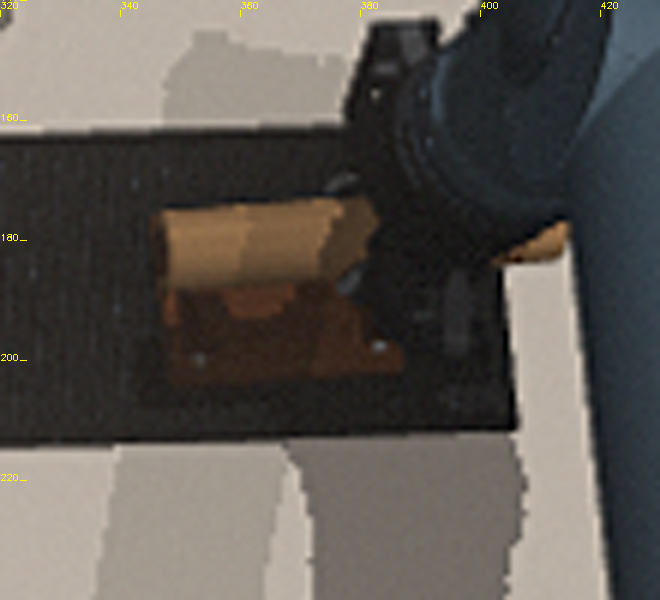

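Emit:
{"op": "jog_arm", "data": {"increments": [[[15,0,-1,-25,0,0,0],[15,0,-1,-45,0,0,0],[15,0,-1,-58,0,0,0],[15,0,-1,-68,0,0,0],[15,0,-1,-74,0,0,0],[15,0,-1,-78,0,0,0],[15,0,-1,-79,0,0,0],[15,0,-1,-79,0,0,0]]]}}

```text
clock: 6.2
ee_pos: [0.5973, -0.2986, 0.0623]
ee_rot: [-2.162, -2.277, -0.002]
force: [0.8, 0.1, 0.2]
width: 0.374
```

```bash
python3 -c "
from h import *
st()
s=camera('scene');c=camera('top');st()
crop(s,'e1.png',270,110,370,210,6)
crop(c,'e2.png',320,140,430,240,6)"
```

```text
t 6.2 tcp [ 597.3 -298.6   62.3] jaw yaw deg 3.0 z [-0.     0.002 -1.   ] q [ 0.68  0.63 -0.37  1.65  0.27  0.92  0.26] F [0.8 0.1 0.2] w 0.374
t 6.3 tcp [ 597.3 -298.6   62.2] jaw yaw deg 3.0 z [-0.     0.002 -1.   ] q [ 0.68  0.63 -0.37  1.65  0.27  0.92  0.26] F [ 1.3 -0.2  1. ] w 0.37
```

View pics/e1.png

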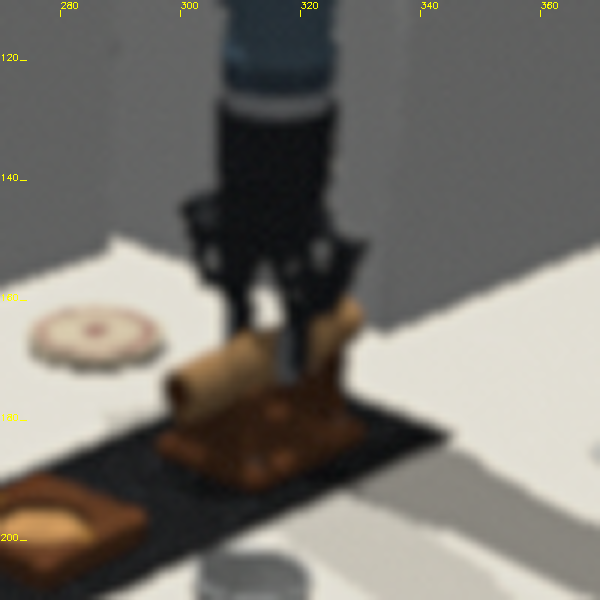

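View pics/e2.png

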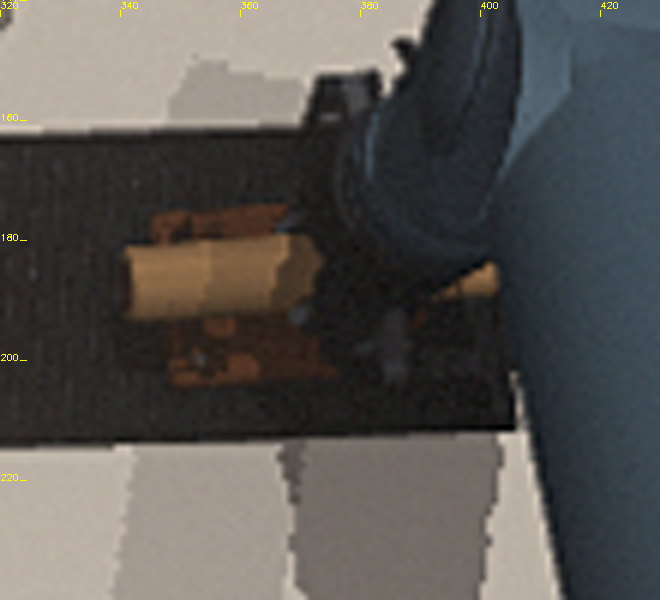

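Emit:
{"op": "jog_arm", "data": {"increments": [[[15,0,0,-2,0,0,0],[15,0,0,-2,0,0,0],[55,0,0,-1,0,0,0],[80,0,0,0,0,0,0],[80,0,0,0,0,0,0],[80,0,0,10,0,0,0],[80,0,0,35,0,0,0],[80,0,0,70,0,0,0],[80,0,0,110,0,0,0],[80,-20,10,130,0,0,0],[80,-50,40,140,0,0,0],[80,-80,80,140,0,0,0]]]}}

```text
clock: 7.5
ee_pos: [0.518, -0.2208, 0.2054]
ee_rot: [2.165, 2.27, 0.004]
force: [0.5, 1.3, -0.6]
width: 0.8
```

```bash
python3 -c "
from h import *
st()
s=camera('scene');c=camera('top')
crop(s,'f1.png',270,110,370,210,6)
crop(c,'f2.png',320,140,430,240,6)"
```

```text
t 7.5 tcp [ 518.  -220.8  205.4] jaw yaw deg 2.7 z [ 0.005 -0.001 -1.   ] q [ 0.73  0.28 -0.46  1.82  0.14  1.07  0.26] F [ 0.5  1.3 -0.6] w 0.8
```

View pics/f1.png

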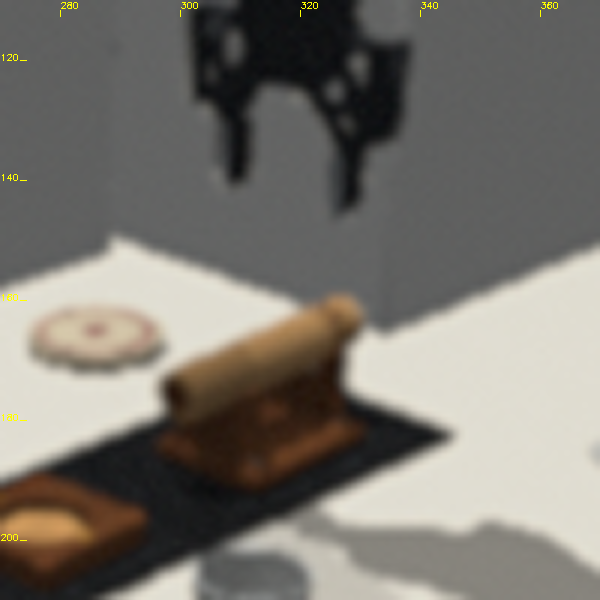

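View pics/f2.png

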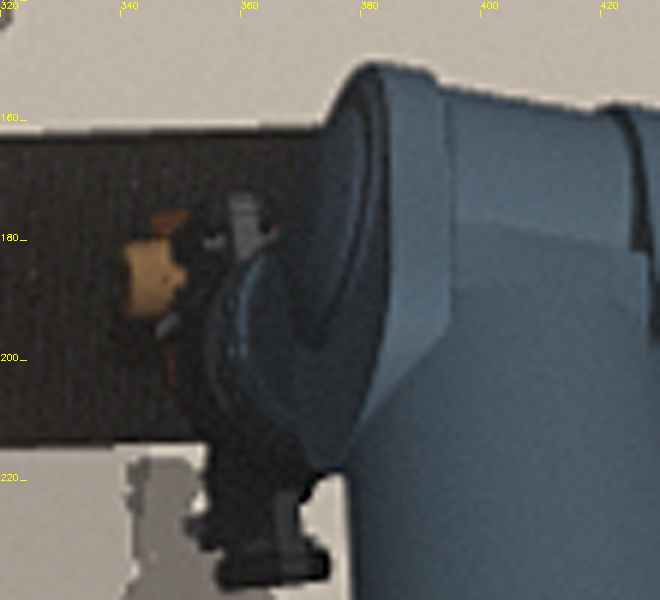

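Emit:
{"op": "jog_arm", "data": {"increments": [[[100,-20,26,-10,0,0,0],[100,-45,60,-30,0,0,0],[100,-70,94,-55,0,0,0],[100,-86,115,-80,0,0,0],[100,-90,120,-100,0,0,0],[100,-90,120,-110,0,0,0],[100,-90,120,-110,0,0,0]]]}}

```text
clock: 8.3
ee_pos: [0.4205, -0.0908, 0.0897]
ee_rot: [-2.145, -2.278, 0.005]
force: [-0.3, 0.3, 0.5]
width: 1.001
```

```bash
python3 -c "
from h import *
st()
s=camera('scene');c=camera('top')
crop(s,'g1.png',270,140,370,240,6)
crop(c,'g2.png',260,200,360,300,6)"
```

```text
t 8.3 tcp [420.5 -90.8  89.7] jaw yaw deg 3.4 z [-0.012  0.006 -1.   ] q [ 0.62  0.22 -0.53  2.19  0.15  0.78  0.05] F [-0.3  0.3  0.5] w 1.001
```

View pics/g1.png

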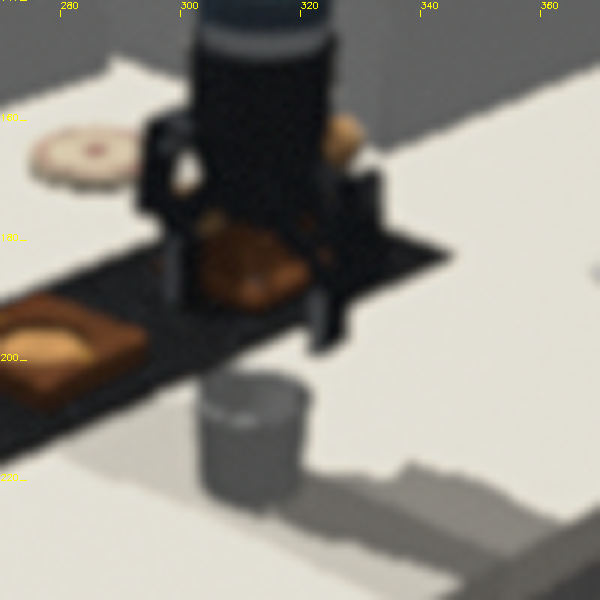

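View pics/g2.png

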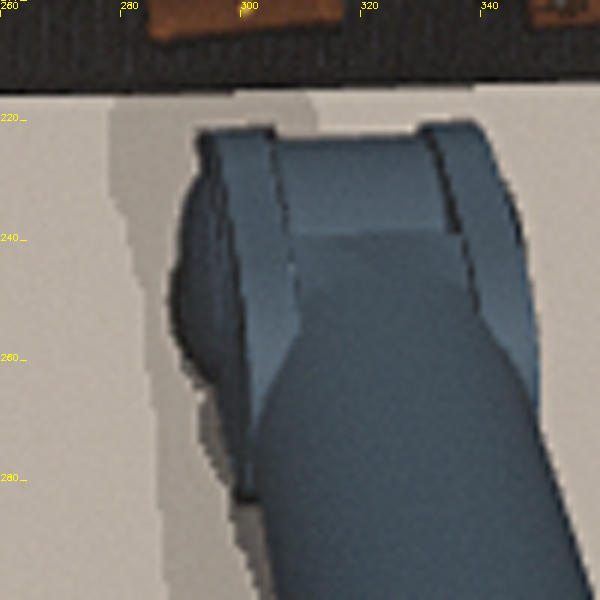

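```bash
python3 -c "
from h import *
st()
s=camera('scene')
crop(s,'g3.png',270,140,370,240,6);st()"
```

```text
t 8.4 tcp [422.5 -91.6  91.2] jaw yaw deg 3.4 z [-0.008  0.006 -1.   ] q [ 0.62  0.22 -0.53  2.19  0.15  0.78  0.05] F [ 0.  -0.7  0.4] w 1.003
t 8.45 tcp [422.8 -91.7  91.5] jaw yaw deg 3.3 z [-0.007  0.005 -1.   ] q [ 0.62  0.22 -0.53  2.19  0.15  0.78  0.05] F [-0.6  0.5 -0.1] w 0.999
```

View pics/g3.png

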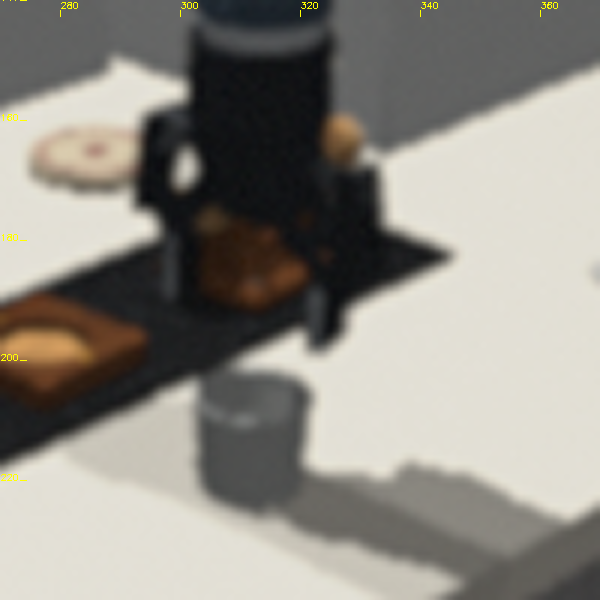

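Emit:
{"op": "jog_arm", "data": {"increments": [[[100,4,-6,-3,0,0,0],[100,5,-9,-5,0,0,0],[100,5,-9,-5,0,0,0],[100,5,-9,-5,0,0,0]]]}}

```text
clock: 8.85
ee_pos: [0.428, -0.101, 0.0865]
ee_rot: [-2.15, -2.278, 0.001]
force: [-0.1, 0.9, 0.3]
width: 0.998
```

Emit:
{"op": "jog_arm", "data": {"increments": [[[100,0,0,-15,0,0,0],[100,0,0,-32,0,0,0],[100,0,0,-48,0,0,0],[100,0,0,-58,0,0,0],[100,0,0,-62,0,0,0],[100,0,0,-62,0,0,0]]]}}

```text
clock: 9.45
ee_pos: [0.4277, -0.1008, 0.0242]
ee_rot: [-2.15, -2.277, 0.002]
force: [0.4, 0.4, 0.5]
width: 1.001
```

```bash
python3 -c "
from h import *
st()
s=camera('scene')
crop(s,'g4.png',270,140,370,240,6);st()"
```

```text
t 9.45 tcp [ 427.7 -100.8   24.2] jaw yaw deg 3.3 z [-0.008  0.006 -1.   ] q [ 0.58  0.36 -0.48  2.2   0.27  0.64 -0.03] F [0.4 0.4 0.5] w 1.001
t 9.5 tcp [ 428.2 -100.9   24.7] jaw yaw deg 3.3 z [-0.007  0.006 -1.   ] q [ 0.58  0.36 -0.48  2.2   0.27  0.64 -0.03] F [-0.  -0.3  0.6] w 1.0
```

View pics/g4.png

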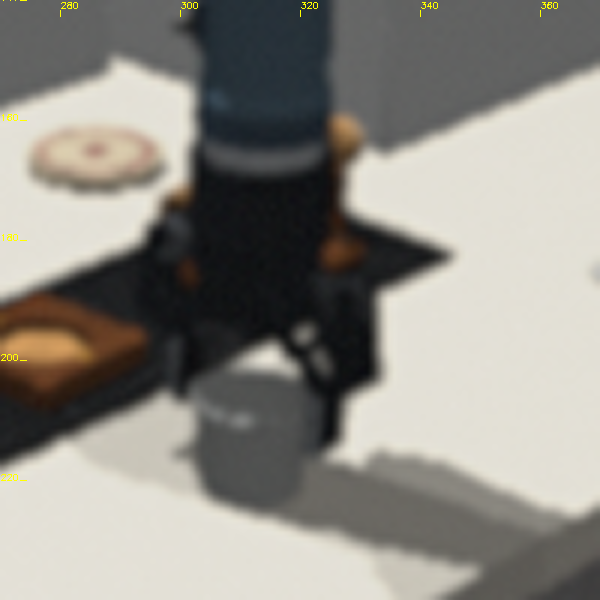

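Emit:
{"op": "jog_arm", "data": {"increments": [[[70,0,0,0,0,0,0],[60,0,0,0,0,0,0],[60,0,0,0,0,0,0],[60,0,0,0,0,0,0],[60,0,0,0,0,0,0],[60,0,0,8,0,0,0],[60,0,0,25,0,0,0],[60,0,0,50,0,0,0],[60,0,0,70,0,0,0],[60,0,0,80,0,0,0],[60,0,0,80,0,0,0]]], "grip_force": 45}}

```text
clock: 10.6
ee_pos: [0.4295, -0.1014, 0.1063]
ee_rot: [-2.153, -2.28, -0.001]
force: [0.7, -0.0, -0.8]
width: 0.726
```

```bash
python3 -c "
from h import *
st()
s=camera('scene')
crop(s,'h1.png',270,120,370,220,6);st()"
```

```text
t 10.6 tcp [ 429.5 -101.4  106.3] jaw yaw deg 3.3 z [-0.003  0.004 -1.   ] q [ 0.65  0.2  -0.54  2.16  0.14  0.81  0.08] F [ 0.7 -0.  -0.8] w 0.726
t 10.65 tcp [ 428.5 -101.2  105.2] jaw yaw deg 3.3 z [-0.006  0.005 -1.   ] q [ 0.65  0.2  -0.54  2.16  0.14  0.81  0.08] F [-0.4 -1.1 -0.6] w 0.728
```

View pics/h1.png

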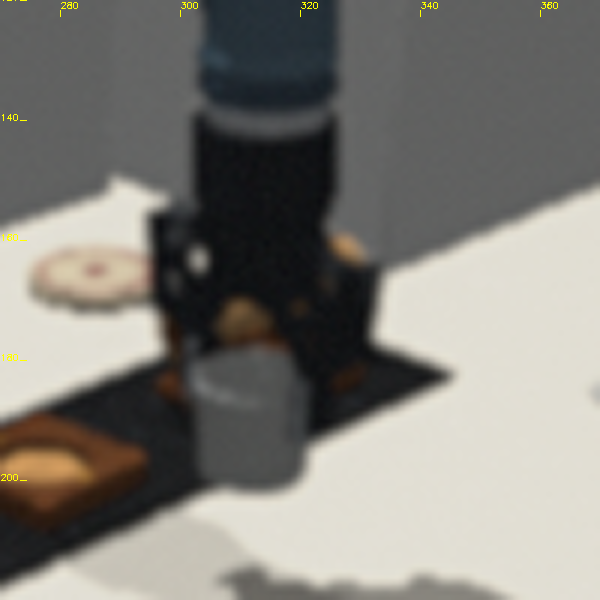

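Emit:
{"op": "jog_arm", "data": {"increments": [[[60,6,6,0,0,0,0],[60,20,21,0,0,0,0],[60,38,39,0,0,0,0],[60,57,59,0,0,0,0],[60,76,79,0,0,0,0],[60,96,99,0,0,0,0],[60,116,120,0,0,0,0],[60,135,140,0,0,0,0],[60,153,158,0,0,0,0],[60,168,174,0,0,0,0],[60,177,183,0,0,0,0],[60,180,186,0,0,0,0]]]}}

```text
clock: 11.85
ee_pos: [0.6084, 0.0869, 0.104]
ee_rot: [-2.148, -2.28, 0.001]
force: [0.4, -0.6, -1.1]
width: 0.729
```

Emit:
{"op": "jog_arm", "data": {"increments": [[[60,0,0,0,0,0,0],[60,0,0,0,0,0,0]]]}}

```text
clock: 12.05
ee_pos: [0.6074, 0.086, 0.1032]
ee_rot: [-2.148, -2.278, 0.004]
force: [-0.8, -0.1, -1.1]
width: 0.732
```

```bash
python3 -c "
from h import *
st()
c=camera('top');s=camera('scene')
crop(s,'i1.png',180,120,300,240,6);crop(c,'i2.png',180,140,280,240,6);st()"
```

```text
t 12.05 tcp [607.4  86.  103.2] jaw yaw deg 3.4 z [-0.01   0.005 -1.   ] q [ 0.23  0.52 -0.55  1.76  0.31  0.96 -0.39] F [-0.8 -0.1 -1.1] w 0.732
t 12.15 tcp [607.7  85.5 103.6] jaw yaw deg 3.3 z [-0.009  0.005 -1.   ] q [ 0.23  0.52 -0.55  1.76  0.32  0.96 -0.39] F [-0.5 -0.3 -1.6] w 0.726
```

View pics/i1.png

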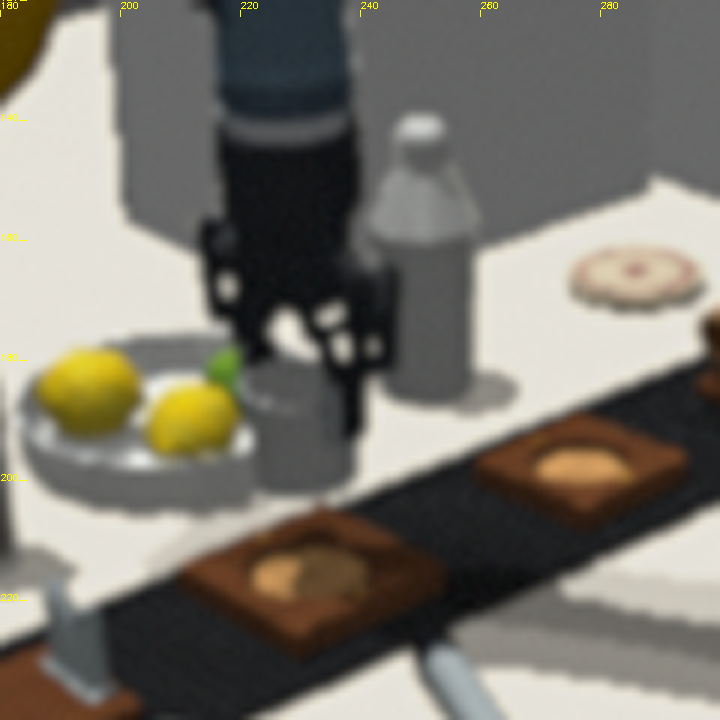

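View pics/i2.png

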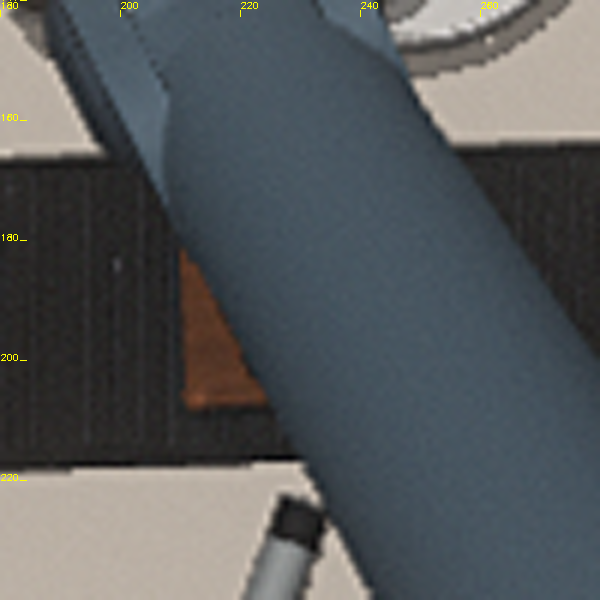

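```bash
cat >> h.py <<'E'
def circ(x,y,z,r):
    a=np.linspace(0,2*np.pi,60); return np.c_[x+r*np.cos(a),y+r*np.sin(a),0*a+z]
def over(cc,name,box,sc,curves):
    u0,v0,u1,v1=box; im=cv2.resize(cc["img"][v0:v1,u0:u1,::-1],None,fx=sc,fy=sc,interpolation=cv2.INTER_CUBIC)
    for P,col in curves:
        q=((proj(cc,P)-[u0,v0]+.5)*sc).astype(np.int32); cv2.polylines(im,[q],False,col,1)
    cv2.imwrite("pics/"+name,im)
E
python3 -c "
from h import *
s=camera('scene');e=get_state()['ee_pos'];x,y,z=e
over(s,'j1.png',(205,160,265,230),10 if 0 else 8,[(circ(x,y,z-.0245,.0275),(0,0,255)),(circ(x,y,z-.0245+.057,.0325),(0,255,0)),(circ(.6085,.085,.018,.033),(255,255,0)),(circ(.6085,.085,.028,.037),(255,0,255))])"
```

```text
(no output)
```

View pics/j1.png

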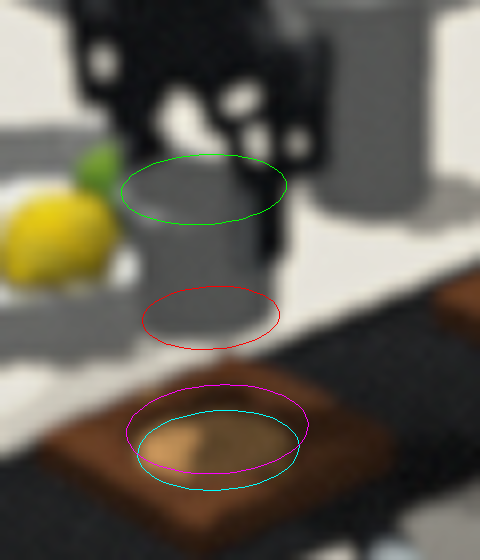

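Emit:
{"op": "jog_arm", "data": {"increments": [[[60,1,0,-12,0,0,0],[60,1,0,-25,0,0,0],[60,1,0,-37,0,0,0],[60,1,0,-46,0,0,0],[60,1,0,-53,0,0,0],[60,1,0,-57,0,0,0],[60,1,0,-59,0,0,0],[60,1,0,-60,0,0,0],[60,1,0,-61,0,0,0],[60,1,0,-61,0,0,0]]]}}

```text
clock: 13.2
ee_pos: [0.6092, 0.0856, 0.0431]
ee_rot: [-2.15, -2.279, 0.002]
force: [0.4, -0.0, -0.7]
width: 0.734
```

```bash
python3 -c "
from h import *
st()
s=camera('scene')
crop(s,'k1.png',205,160,265,230,8);st()"
```

```text
t 13.2 tcp [609.2  85.6  43.1] jaw yaw deg 3.3 z [-0.007  0.005 -1.   ] q [ 0.2   0.6  -0.51  1.78  0.37  0.86 -0.42] F [ 0.4 -0.  -0.7] w 0.734
t 13.25 tcp [609.2  85.6  43.2] jaw yaw deg 3.3 z [-0.007  0.005 -1.   ] q [ 0.2   0.6  -0.51  1.78  0.37  0.86 -0.42] F [ 0.3 -0.2 -1.5] w 0.726
```

View pics/k1.png

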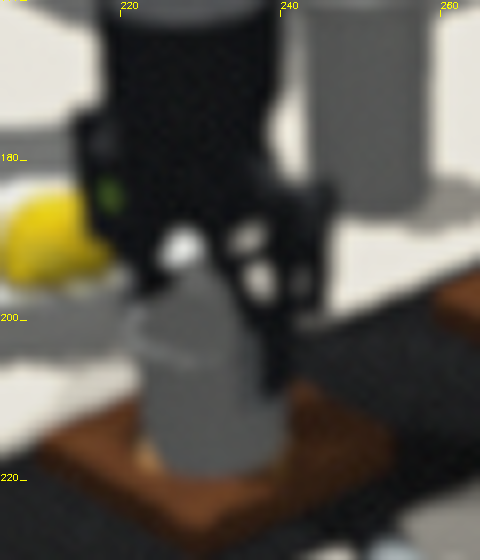

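Emit:
{"op": "jog_arm", "data": {"increments": [[[60,0,0,-1,0,0,0],[60,0,0,-2,0,0,0],[60,0,0,-2,0,0,0]]]}}

```text
clock: 13.55
ee_pos: [0.6091, 0.0856, 0.0411]
ee_rot: [-2.15, -2.279, 0.003]
force: [0.3, -0.1, -1.3]
width: 0.73
```

Emit:
{"op": "jog_arm", "data": {"increments": [[[60,0,0,-1,0,0,0],[60,0,0,-2,0,0,0],[60,0,0,-2,0,0,0]]]}}

```text
clock: 13.85
ee_pos: [0.6091, 0.0856, 0.0392]
ee_rot: [-2.15, -2.279, 0.003]
force: [-1.5, -0.4, 0.5]
width: 0.729
```

Emit:
{"op": "jog_arm", "data": {"increments": [[[60,0,0,-1,0,0,0],[85,0,0,-1,0,0,0],[100,0,0,-1,0,0,0],[100,0,0,0,0,0,0],[100,0,0,3,0,0,0],[100,0,0,15,0,0,0],[100,0,0,40,0,0,0],[100,0,0,75,0,0,0],[100,0,0,110,0,0,0],[100,0,0,130,0,0,0]]]}}

```text
clock: 14.85
ee_pos: [0.6111, 0.0864, 0.1738]
ee_rot: [-2.152, -2.282, -0.005]
force: [0.1, -0.2, -0.3]
width: 0.999
```

```bash
python3 -c "
from h import *
st()
s=camera('scene')
crop(s,'l1.png',205,160,265,230,8);st()"
```

```text
t 14.85 tcp [611.1  86.4 173.8] jaw yaw deg 3.4 z [-0.002  0.006 -1.   ] q [ 0.26  0.44 -0.58  1.71  0.26  1.07 -0.35] F [ 0.1 -0.2 -0.3] w 0.999
t 14.9 tcp [612.9  86.9 176.8] jaw yaw deg 3.3 z [ 0.003  0.006 -1.   ] q [ 0.26  0.44 -0.58  1.7   0.26  1.07 -0.35] F [0.7 0.7 3. ] w 0.996
```

View pics/l1.png

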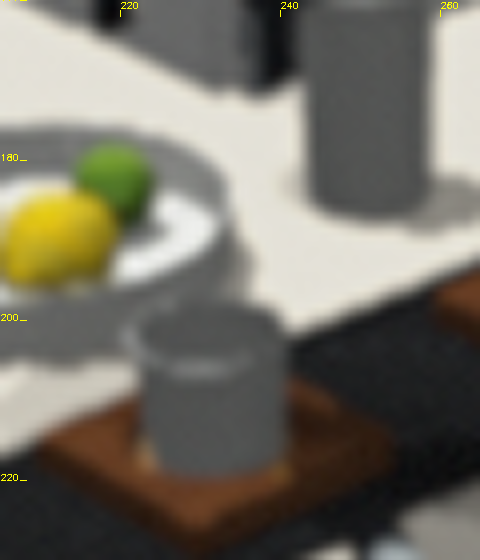

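Emit:
{"op": "jog_arm", "data": {"increments": [[[100,-12,14,5,0,0,0],[100,-28,34,5,0,0,0],[100,-45,55,5,0,0,0],[100,-62,75,3,0,0,0],[100,-80,97,-5,0,0,0],[100,-98,119,-15,0,0,0],[100,-116,141,-25,0,0,0],[100,-134,162,-35,0,0,0],[100,-149,180,-43,0,0,0],[100,-159,192,-46,0,0,0],[100,-163,197,-46,0,0,0],[100,-163,197,-46,0,0,0]]]}}

```text
clock: 16.1
ee_pos: [0.4481, 0.2851, 0.1307]
ee_rot: [-2.15, -2.287, -0.009]
force: [-0.5, 0.0, 0.9]
width: 0.999
```

Emit:
{"op": "jog_arm", "data": {"increments": [[[100,0,0,0,0,0,0],[100,0,0,0,0,0,0]]]}}

```text
clock: 16.3
ee_pos: [0.4487, 0.2843, 0.1308]
ee_rot: [-2.152, -2.286, -0.009]
force: [-0.2, -0.3, 0.0]
width: 1.0
```

```bash
python3 -c "
from h import *
st()
s=camera('scene');c=camera('top')
x,y=.449,.2845
over(s,'m1.png',(170,190,250,290),6,[(circ(x,y,0,.0215),(0,0,255)),(circ(x,y,.073,.0215),(0,255,0))])
crop(c,'m2.png',100,200,200,300,6);st()"
```

```text
t 16.3 tcp [448.7 284.3 130.8] jaw yaw deg 3.5 z [ 0.003  0.006 -1.   ] q [-0.05  0.36 -0.69  1.95  0.28  0.93 -0.81] F [-0.2 -0.3  0. ] w 1.0
t 16.4 tcp [448.9 284.2 130.8] jaw yaw deg 3.4 z [ 0.003  0.006 -1.   ] q [-0.05  0.36 -0.69  1.95  0.28  0.93 -0.81] F [ 0.5 -0.1  1. ] w 1.007
```

View pics/m1.png

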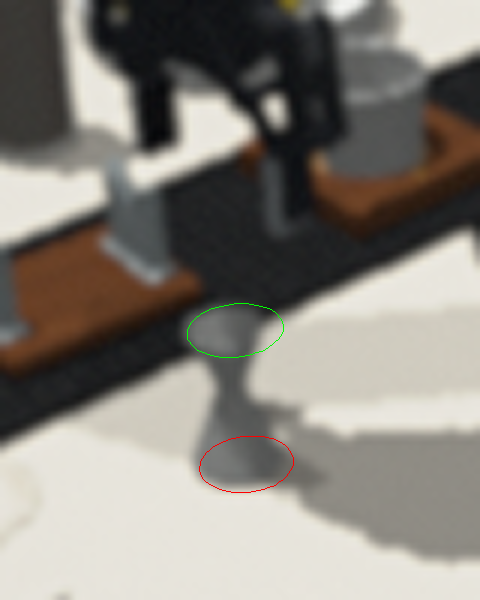

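View pics/m2.png

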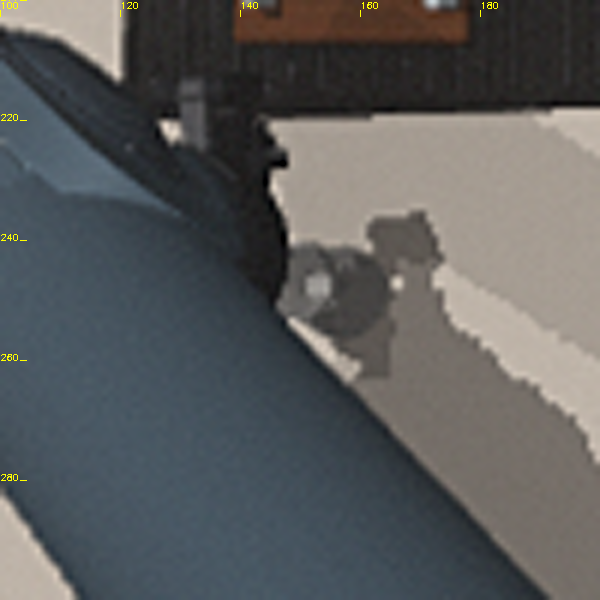

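Emit:
{"op": "jog_arm", "data": {"increments": [[[100,0,0,-25,0,0,0],[100,0,0,-55,0,0,0],[100,0,0,-80,0,0,0],[100,0,0,-95,0,0,0],[100,0,0,-101,0,0,0],[80,0,0,-101,0,0,0],[60,0,0,-101,0,0,0],[45,0,0,-101,0,0,0],[35,0,0,-101,0,0,0],[35,0,0,-101,0,0,0],[35,0,0,-101,0,0,0],[35,0,0,-101,0,0,0]]], "grip_force": 50}}

```text
clock: 17.6
ee_pos: [0.4504, 0.2853, 0.0315]
ee_rot: [-2.153, -2.286, -0.015]
force: [-0.0, -0.2, 6.2]
width: 0.422
```

```bash
python3 -c "
from h import *
st()
s=camera('scene')
crop(s,'n1.png',170,190,250,290,6);st()"
```

```text
t 17.6 tcp [450.4 285.3  31.5] jaw yaw deg 3.4 z [ 0.006  0.007 -1.   ] q [-0.13  0.51 -0.6   1.99  0.42  0.75 -0.92] F [-0.  -0.2  6.2] w 0.422
t 17.65 tcp [450.4 285.2  31.5] jaw yaw deg 3.4 z [ 0.006  0.007 -1.   ] q [-0.13  0.51 -0.6   1.99  0.42  0.75 -0.92] F [-0.3 -1.2  5.6] w 0.42
```

View pics/n1.png

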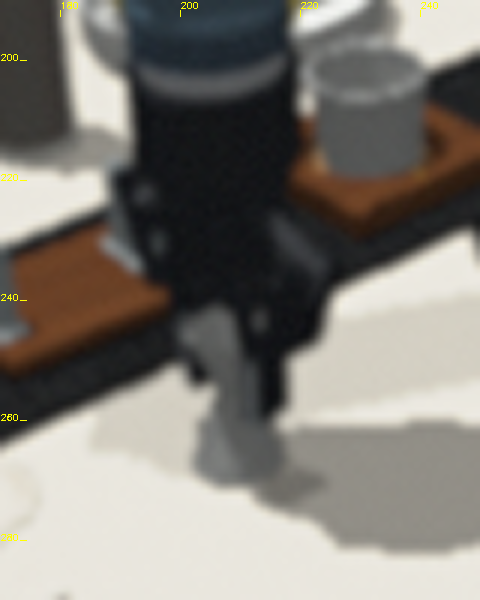

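Emit:
{"op": "jog_arm", "data": {"increments": [[[30,0,0,8,0,0,0],[30,0,0,25,0,0,0],[30,0,0,50,0,0,0],[30,0,0,75,0,0,0],[30,0,0,90,0,0,0],[30,0,0,90,0,0,0],[30,0,0,90,0,0,0]]]}}

```text
clock: 18.35
ee_pos: [0.4502, 0.2849, 0.1215]
ee_rot: [-2.154, -2.286, -0.015]
force: [0.1, 0.7, -0.8]
width: 0.422
```

```bash
python3 -c "
from h import *
st()
s=camera('scene')
crop(s,'o1.png',170,150,250,250,6);st()"
```

```text
t 18.35 tcp [450.2 284.9 121.5] jaw yaw deg 3.4 z [ 0.006  0.007 -1.   ] q [-0.05  0.37 -0.68  1.95  0.29  0.91 -0.82] F [ 0.1  0.7 -0.8] w 0.422
t 18.4 tcp [449.7 284.5 120.7] jaw yaw deg 3.4 z [ 0.004  0.006 -1.   ] q [-0.05  0.37 -0.68  1.95  0.29  0.91 -0.82] F [-0.3 -1.1 -1.9] w 0.422
```

View pics/o1.png

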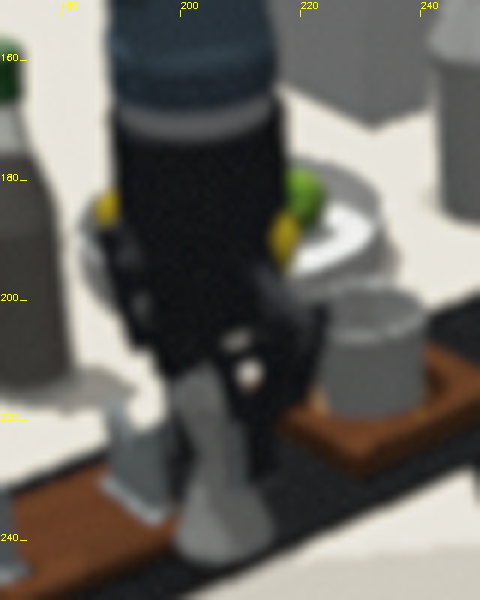

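Emit:
{"op": "jog_arm", "data": {"increments": [[[30,2,-5,8,0,0,0],[30,6,-18,20,0,0,0],[30,12,-38,30,0,0,0],[30,18,-62,35,0,0,0],[30,26,-90,35,0,0,0],[30,35,-120,35,0,0,0],[30,45,-152,35,0,0,0],[30,56,-184,35,0,0,0],[30,66,-212,35,0,0,0],[30,76,-236,35,0,0,0],[30,82,-252,35,0,0,0],[30,86,-260,35,0,0,0]]]}}

```text
clock: 19.6
ee_pos: [0.5354, 0.0214, 0.1548]
ee_rot: [-2.157, -2.281, -0.009]
force: [0.7, -0.5, -0.8]
width: 0.424
```

```bash
python3 -c "
from h import *
st()"
```

```text
t 19.6 tcp [535.4  21.4 154.8] jaw yaw deg 3.2 z [ 0.002  0.005 -1.   ] q [ 0.39  0.31 -0.57  1.92  0.2   0.96 -0.22] F [ 0.7 -0.5 -0.8] w 0.424
```

Emit:
{"op": "jog_arm", "data": {"increments": [[[30,5,-9,0,0,0,0],[30,14,-28,0,0,0,0],[30,26,-52,0,0,0,0],[30,39,-79,-5,0,0,0],[30,51,-103,-12,0,0,0],[30,60,-120,-20,0,0,0],[30,64,-129,-25,0,0,0],[30,65,-131,-25,0,0,0],[30,65,-131,-25,0,0,0],[30,65,-131,-25,0,0,0]]]}}

```text
clock: 20.6
ee_pos: [0.6003, -0.1074, 0.1301]
ee_rot: [-2.154, -2.283, -0.01]
force: [-0.9, -0.0, -0.3]
width: 0.425
```

```bash
python3 -c "
from h import *
s=camera('scene');x,y,z=st()['ee_pos']
over(s,'p1.png',(245,140,315,220),7,[(circ(x,y,z-.0315,.0215),(0,0,255)),(circ(.6005,-.1095,.018,.0265),(255,255,0)),(circ(.6005,-.1095,.028,.0305),(255,0,255))])"
```

```text
t 20.65 tcp [ 600.4 -107.5  130.3] jaw yaw deg 3.4 z [ 0.003  0.006 -1.   ] q [ 0.5   0.46 -0.49  1.76  0.25  0.98 -0.02] F [-0.7 -0.3 -0.7] w 0.427
```

View pics/p1.png

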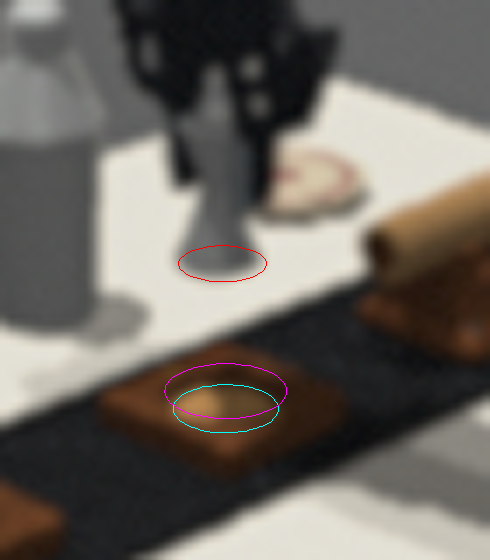

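Emit:
{"op": "jog_arm", "data": {"increments": [[[30,0,-1,-15,0,0,0],[30,0,-2,-35,0,0,0],[30,0,-2,-52,0,0,0],[30,0,-2,-64,0,0,0],[30,0,-2,-71,0,0,0],[30,0,-2,-75,0,0,0],[30,0,-2,-78,0,0,0],[30,0,-2,-80,0,0,0],[30,0,-2,-81,0,0,0],[30,0,-2,-81,0,0,0]]]}}

```text
clock: 21.65
ee_pos: [0.6007, -0.1096, 0.0496]
ee_rot: [-2.154, -2.284, -0.011]
force: [0.4, 0.9, -0.9]
width: 0.423
```

```bash
python3 -c "
from h import *
s=camera('scene');st()
crop(s,'p2.png',245,140,315,220,7)"
```

```text
t 21.7 tcp [ 600.8 -109.6   49.7] jaw yaw deg 3.4 z [ 0.004  0.006 -1.   ] q [ 0.47  0.57 -0.45  1.8   0.31  0.84 -0.06] F [ 0.1 -0.1 -0. ] w 0.423
```

View pics/p2.png

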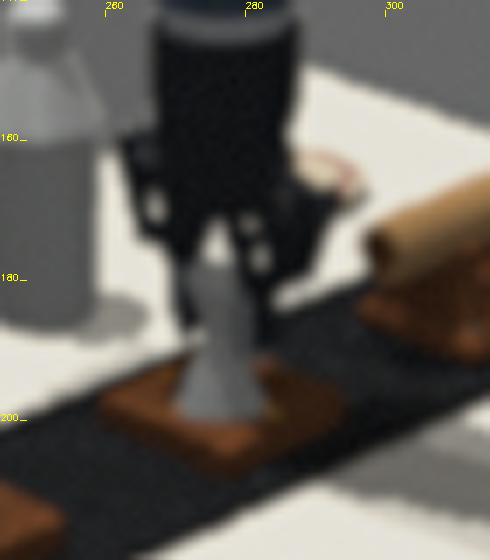

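Emit:
{"op": "jog_arm", "data": {"increments": [[[30,0,0,-1,0,0,0],[30,0,0,-2,0,0,0],[30,0,0,-3,0,0,0],[30,0,0,-3,0,0,0]]]}}

```text
clock: 22.1
ee_pos: [0.6006, -0.1096, 0.0465]
ee_rot: [-2.154, -2.284, -0.01]
force: [0.1, -0.8, -0.8]
width: 0.42
```

Emit:
{"op": "jog_arm", "data": {"increments": [[[30,0,0,-1,0,0,0],[30,0,0,-1.5,0,0,0],[30,0,0,-1.5,0,0,0]]]}}

```text
clock: 22.4
ee_pos: [0.6004, -0.1096, 0.0448]
ee_rot: [-2.154, -2.284, -0.01]
force: [-0.3, -0.2, -0.9]
width: 0.425
```

Emit:
{"op": "jog_arm", "data": {"increments": [[[30,0,0,-1,0,0,0],[30,0,0,-2,0,0,0],[30,0,0,-2,0,0,0]]]}}

```text
clock: 22.7
ee_pos: [0.6007, -0.1097, 0.0446]
ee_rot: [-2.154, -2.284, -0.009]
force: [-2.3, 0.3, 8.3]
width: 0.423
```

```bash
python3 -c "
from h import *
s=camera('scene');st()
crop(s,'p3.png',245,140,315,220,7)"
```

```text
t 22.75 tcp [ 600.6 -109.7   44.6] jaw yaw deg 3.3 z [ 0.002  0.005 -1.   ] q [ 0.47  0.58 -0.45  1.8   0.32  0.83 -0.07] F [-3.5  0.1  8.3] w 0.426
```

View pics/p3.png

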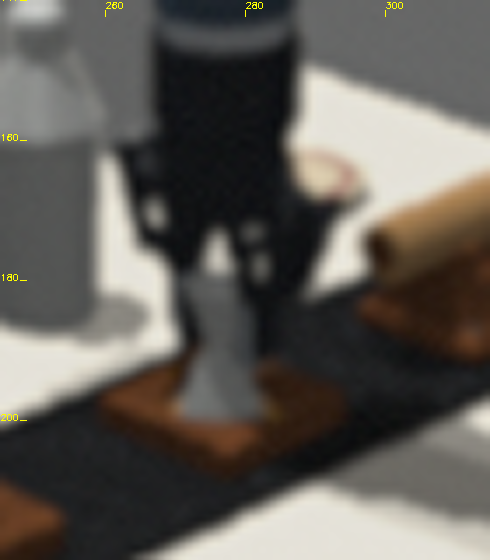

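Emit:
{"op": "jog_arm", "data": {"increments": [[[30,0,0,0,0,0,0],[50,0,0,0,0,0,0],[65,0,0,1,0,0,0],[80,0,0,3,0,0,0],[90,0,0,5,0,0,0],[100,0,0,10,0,0,0],[100,0,0,35,0,0,0],[100,0,0,70,0,0,0],[100,0,0,105,0,0,0],[100,0,0,125,0,0,0],[100,0,0,125,0,0,0]]]}}

```text
clock: 23.85
ee_pos: [0.6039, -0.1098, 0.1744]
ee_rot: [2.152, 2.281, 0.016]
force: [0.8, 0.3, 0.6]
width: 0.999
```

```bash
python3 -c "
from h import *
s=camera('scene');st()
crop(s,'p4.png',245,140,315,220,7)"
```

```text
t 23.9 tcp [ 602.2 -109.8  171.9] jaw yaw deg 3.3 z [ 0.007  0.004 -1.   ] q [ 0.52  0.42 -0.5   1.73  0.22  1.05  0.  ] F [-0.  -0.2 -0.2] w 0.998
```

View pics/p4.png

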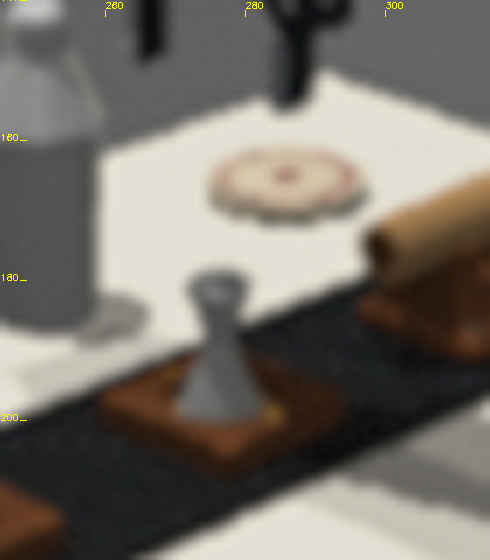

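Emit:
{"op": "jog_arm", "data": {"increments": [[[100,-10,13,0,0,0,4],[100,-25,33,0,0,0,10],[100,-42,55,0,0,0,16],[100,-60,79,0,0,0,23],[100,-78,103,0,0,0,30],[100,-96,127,-5,0,0,37],[100,-114,151,-12,0,0,44],[100,-131,173,-22,0,0,51],[100,-147,195,-34,0,0,57],[100,-159,211,-44,0,0,62],[100,-166,220,-50,0,0,65],[100,-167,221,-50,0,0,65.6]]], "grip_force": 60}}

```text
clock: 25.1
ee_pos: [0.4327, 0.1119, 0.1202]
ee_rot: [-0.568, -3.083, -0.011]
force: [-0.8, -0.3, 0.4]
width: 1.002
```

Emit:
{"op": "jog_arm", "data": {"increments": [[[100,0,0,0,0,0,0],[100,0,0,0,0,0,0]]]}}

```text
clock: 25.3
ee_pos: [0.4333, 0.1109, 0.1202]
ee_rot: [-0.572, -3.083, -0.01]
force: [0.8, -0.2, -0.6]
width: 0.998
```

```bash
python3 -c "
from h import *
s=camera('scene');c=camera('top');st()
crop(s,'q1.png',200,160,300,260,6);crop(c,'q2.png',180,200,280,300,6)"
```

```text
t 25.4 tcp [433.7 111.  120.5] jaw yaw deg 69.0 z [-0.004  0.008 -1.   ] q [ 0.45  0.24 -0.85  2.13  0.23  0.86  0.67] F [0.3 0.8 0.5] w 0.998
```

View pics/q1.png

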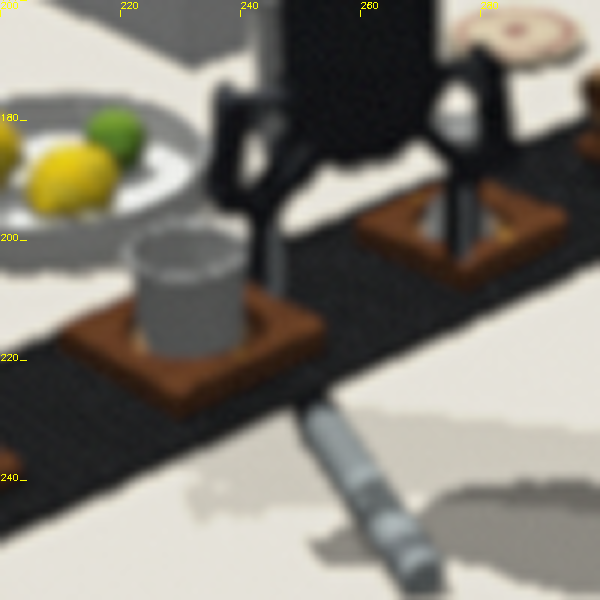

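View pics/q2.png

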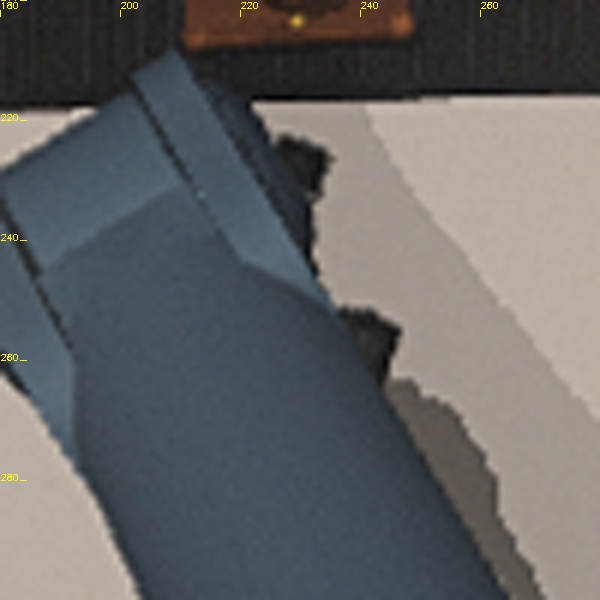

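Emit:
{"op": "jog_arm", "data": {"increments": [[[100,1,0,-30,0,0,0],[100,1,0,-65,0,0,0],[100,1,0,-92,0,0,0],[100,1,0,-108,0,0,0],[100,1,0,-114,0,0,0],[70,1,0,-114,0,0,0],[45,1,0,-114,0,0,0],[25,1,0,-114,0,0,0],[10,1,0,-114,0,0,0],[10,1,0,-114,0,0,0],[10,1,0,-114,0,0,0],[10,1,0,-114,0,0,0]]]}}

```text
clock: 26.6
ee_pos: [0.4357, 0.1112, 0.0077]
ee_rot: [-0.573, -3.085, -0.011]
force: [-0.7, 0.0, 5.3]
width: 0.256
```

```bash
python3 -c "
from h import *
s=camera('scene');c=camera('top');st()
crop(s,'r1.png',200,160,300,260,6);crop(c,'r2.png',180,200,280,300,6)"
```

```text
t 26.7 tcp [435.7 111.2   7.7] jaw yaw deg 69.0 z [-0.002  0.008 -1.   ] q [ 0.3   0.47 -0.7   2.18  0.49  0.65  0.46] F [-1.4  0.4  5.3] w 0.255
```

View pics/r1.png

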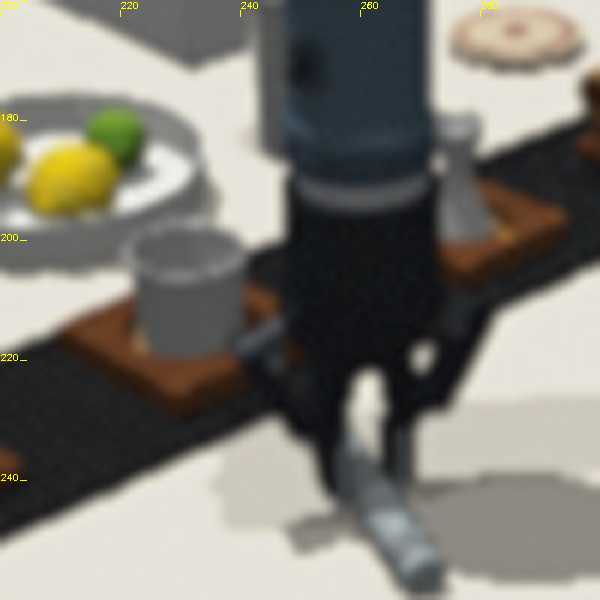

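Emit:
{"op": "jog_arm", "data": {"increments": [[[8,0,0,0,0,0,0],[8,0,0,8,0,0,0],[8,0,0,25,0,0,0],[8,0,0,50,0,0,0],[8,0,0,80,0,0,0],[8,0,0,110,0,0,0],[8,0,0,132,0,0,0],[8,0,0,140,0,0,0],[8,0,0,140,0,0,0],[8,0,0,140,0,0,0]]], "grip_force": 80}}

```text
clock: 27.7
ee_pos: [0.4348, 0.1106, 0.1467]
ee_rot: [-0.573, -3.084, -0.009]
force: [-0.0, 0.0, -2.6]
width: 0.241
```

```bash
python3 -c "
from h import *
s=camera('scene');c=camera('top');st()
crop(s,'u1.png',200,130,300,230,6);crop(c,'u2.png',170,190,270,300,6)"
```

```text
t 27.8 tcp [434.4 110.8 146.2] jaw yaw deg 69.0 z [-0.005  0.007 -1.   ] q [ 0.49  0.2  -0.88  2.11  0.18  0.92  0.71] F [ 0.1  0.2 -1.9] w 0.244
```

View pics/u1.png

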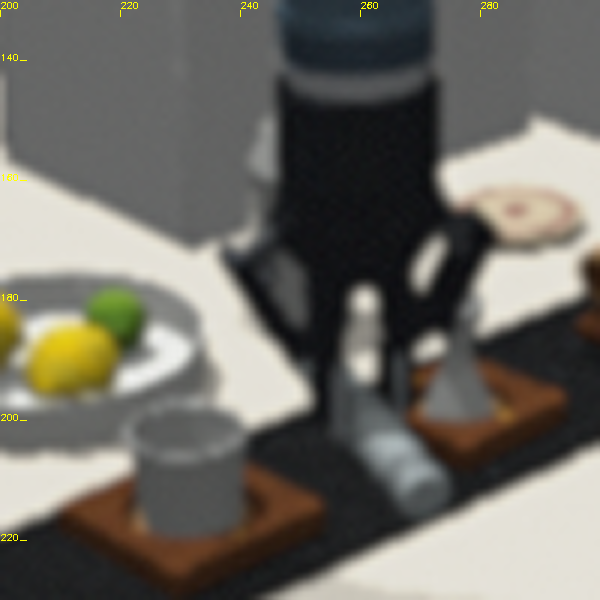

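View pics/u2.png

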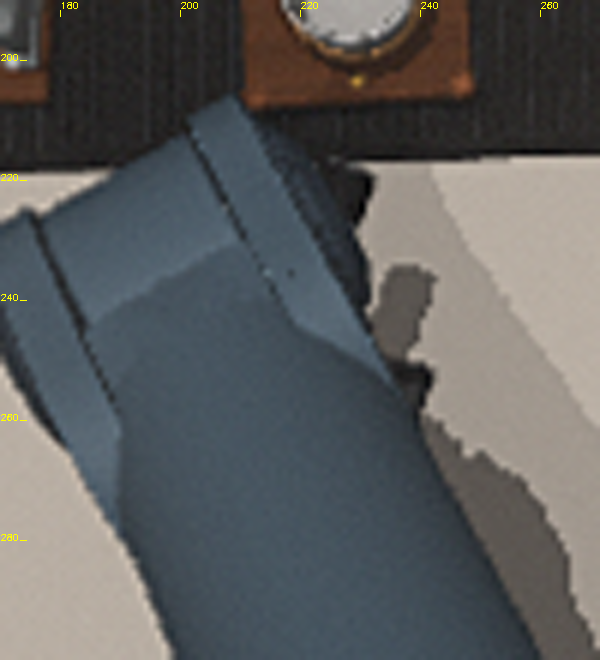

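```bash
python3 -c "
from h import *
s=camera('scene');x,y,z=st()['ee_pos'];z+=.0045
d=np.array([np.cos(np.radians(-21)),np.sin(np.radians(-21)),0]);n=np.array([-d[1],d[0],0])*.012;u=np.array([0,0,.012]);C=np.array([x,y,z])
for e in (-1,1):
  print(e,proj(s,C+e*d*.0825))
E=C-d*.0825; a=np.linspace(0,6.3,30)
r=np.array([E+n*np.cos(t)+u*np.sin(t) for t in a])
over(s,'v1.png',(240,180,290,225),12,[(r,(0,0,255)),(np.array([C+d*.0825+u,E+u]),(0,255,0)),(np.array([C+d*.0825-u,E-u]),(0,255,0))])"
```

```text
t 27.85 tcp [434.4 110.9 146.3] jaw yaw deg 69.0 z [-0.005  0.008 -1.   ] q [ 0.49  0.2  -0.88  2.11  0.18  0.92  0.71] F [ 0.9 -0.1 -1.9] w 0.244
-1 [[271.20242805 213.37402189]]
1 [[250.68485043 188.25757099]]
```

View pics/v1.png

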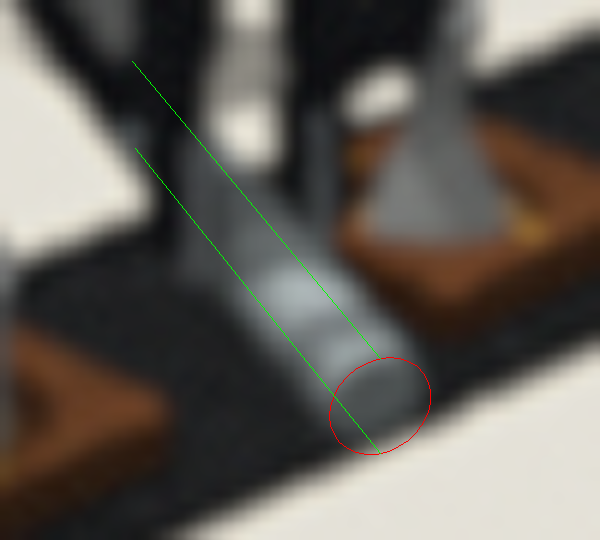

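Emit:
{"op": "jog_arm", "data": {"increments": [[[8,6,6,0,0,0,-3],[8,19,19,0,0,0,-8],[8,34,34,0,0,0,-14],[8,51,51,0,0,0,-21],[8,69,69,0,0,0,-28],[8,87,87,0,0,0,-36],[8,105,105,0,0,0,-44],[8,123,123,0,0,0,-51],[8,140,140,0,0,0,-58],[8,155,155,0,0,0,-64],[8,165,165,0,0,0,-69],[8,169,168.5,0,0,0,-70.5]]]}}

```text
clock: 29.05
ee_pos: [0.6031, 0.2809, 0.1444]
ee_rot: [-2.248, -2.19, -0.012]
force: [-0.4, -1.3, -1.1]
width: 0.249
```

Emit:
{"op": "jog_arm", "data": {"increments": [[[8,0,0,0,0,0,0],[8,0,0,0,0,0,0],[8,0,0,0,0,0,0]]]}}

```text
clock: 29.35
ee_pos: [0.6024, 0.2798, 0.1436]
ee_rot: [-2.248, -2.19, -0.009]
force: [-0.2, 0.2, -1.1]
width: 0.247
```

```bash
python3 -c "
from h import *
s=camera('scene');c=camera('top');st()
crop(s,'w1.png',140,150,240,260,6);crop(c,'w2.png',100,140,200,240,6)"
```

```text
t 29.45 tcp [602.8 280.  144.2] jaw yaw deg -1.5 z [ 0.003  0.007 -1.   ] q [-0.07  0.56 -0.56  1.61  0.32  1.06 -0.75] F [-0.   0.5 -2.3] w 0.245
```

View pics/w1.png

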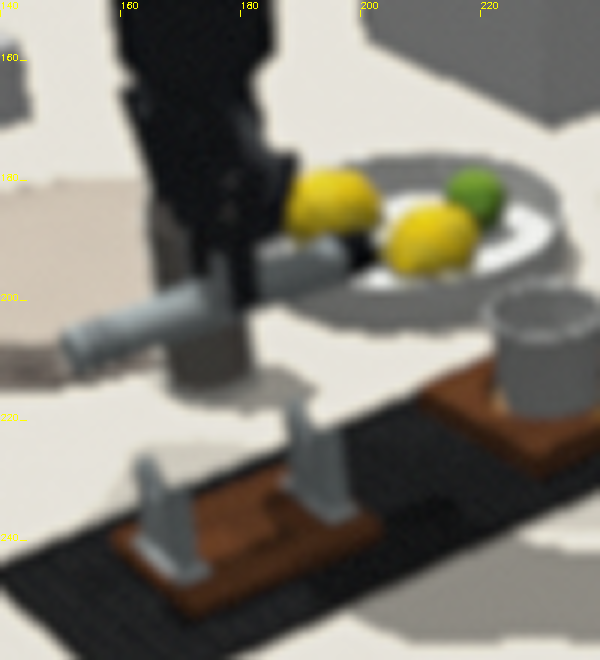

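View pics/w2.png

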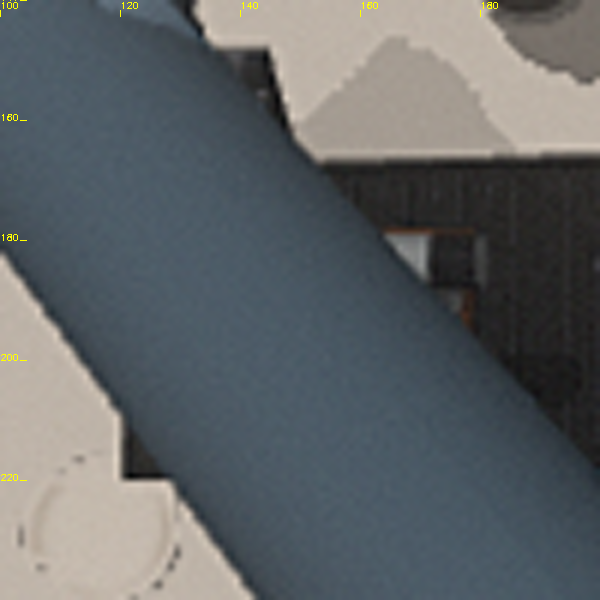

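```bash
python3 -c "
from h import *
s=camera('scene');st()
C=np.array([.603,.2795,.07]);a=np.radians(88.3);d=np.array([np.cos(a),np.sin(a),0]);n=np.array([-d[1],d[0],0])
L=[]
for k in(-.047,-.037,.037,.047):
  p=C+d*k;L.append((np.array([p-n*.02+[0,0,-.051],p-n*.02+[0,0,-.001],p-n*.016+[0,0,-.001],p+[0,0,-.017],p+n*.016+[0,0,-.001],p+n*.02+[0,0,-.001],p+n*.02+[0,0,-.051]]),(0,0,255) if abs(k)>.04 else (0,255,0)))
over(s,'x1.png',(145,205,215,260),10,L)"
```

```text
t 29.5 tcp [603.  280.1 144.4] jaw yaw deg -1.5 z [ 0.003  0.007 -1.   ] q [-0.07  0.56 -0.56  1.61  0.32  1.06 -0.75] F [ 0.1 -0.1 -0.9] w 0.245
```

View pics/x1.png

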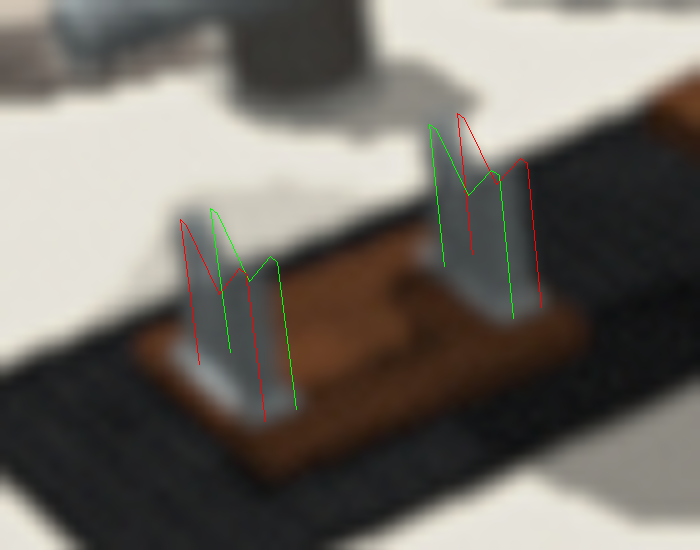

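Emit:
{"op": "jog_arm", "data": {"increments": [[[8,0,0,-15,0,0,0],[8,0,0,-33,0,0,0],[8,0,0,-50,0,0,0],[8,0,0,-62,0,0,0],[8,0,0,-70,0,0,0],[8,0,0,-74,0,0,0],[8,0,0,-77,0,0,0],[8,0,0,-77,0,0,0]]]}}

```text
clock: 30.3
ee_pos: [0.6036, 0.2804, 0.0678]
ee_rot: [-2.249, -2.189, -0.013]
force: [-0.6, -0.5, -1.3]
width: 0.244
```

```bash
python3 -c "
from h import *
s=camera('scene');st()
crop(s,'y1.png',140,170,220,260,7)"
```

```text
t 30.35 tcp [603.4 280.4  68. ] jaw yaw deg -1.5 z [ 0.004  0.008 -1.   ] q [-0.1   0.65 -0.53  1.65  0.38  0.94 -0.79] F [ 0.7 -0.2 -2.3] w 0.25
```

View pics/y1.png

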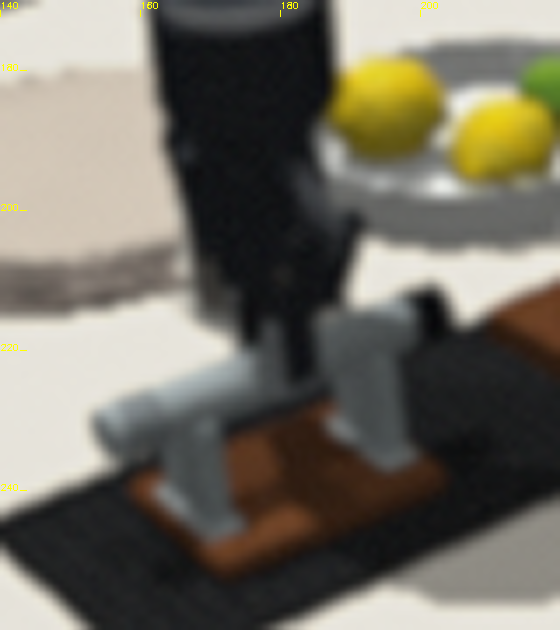

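Emit:
{"op": "jog_arm", "data": {"increments": [[[8,0,0,-1,0,0,0],[8,0,0,-2,0,0,0],[8,0,0,-2.5,0,0,0],[8,0,0,-2.5,0,0,0]]]}}

```text
clock: 30.75
ee_pos: [0.6046, 0.2809, 0.0666]
ee_rot: [-2.25, -2.19, -0.017]
force: [2.2, -0.1, 1.0]
width: 0.242
```

Emit:
{"op": "jog_arm", "data": {"increments": [[[8,0,0,-1,0,0,0],[8,0,0,-1,0,0,0],[40,0,0,-1,0,0,0],[65,0,0,0,0,0,0],[75,0,0,0,0,0,0],[75,0,0,5,0,0,0],[75,0,0,25,0,0,0],[75,0,0,60,0,0,0],[75,0,0,100,0,0,0],[75,-10,0,130,0,0,0],[75,-40,0,145,0,0,0],[75,-80,-15,150,0,0,0]]]}}

```text
clock: 31.95
ee_pos: [0.5259, 0.2693, 0.2203]
ee_rot: [-2.248, -2.192, -0.03]
force: [-0.3, 0.2, 0.8]
width: 0.749
```

Emit:
{"op": "jog_arm", "data": {"increments": [[[75,-20,-15,0,0,0,0],[75,-45,-45,0,0,0,0],[75,-70,-85,5,0,0,0],[75,-95,-125,10,0,0,0],[75,-120,-170,15,0,0,0],[75,-135,-210,20,0,0,0],[75,-140,-250,20,0,0,0],[75,-140,-290,20,0,0,0],[75,-140,-330,20,0,0,0],[75,-140,-365,20,0,0,0],[75,-140,-395,20,0,0,0],[75,-140,-420,20,0,0,0]]]}}

```text
clock: 33.15
ee_pos: [0.3856, -0.1523, 0.2408]
ee_rot: [-2.25, -2.191, -0.03]
force: [1.2, -0.3, -0.2]
width: 0.75
```

```bash
python3 -c "
from h import *
s=camera('scene');c=camera('top');st()
crop(s,'z1.png',130,140,350,260,3);crop(c,'z2.png',115,120,415,280,2);crop(c,'z3.png',120,160,200,220,9)"
```

```text
t 33.25 tcp [ 385.4 -154.1  240.7] jaw yaw deg -1.8 z [ 0.013  0.013 -1.   ] q [ 0.53 -0.08 -0.22  2.11 -0.04  1.1   0.29] F [ 0.6  0.7 -0.1] w 0.752
```

View pics/z1.png

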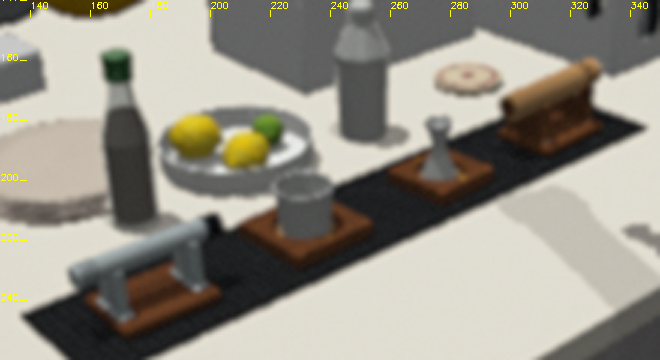

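View pics/z2.png

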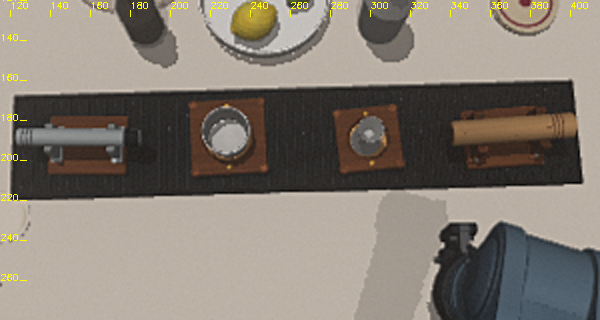

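View pics/z3.png

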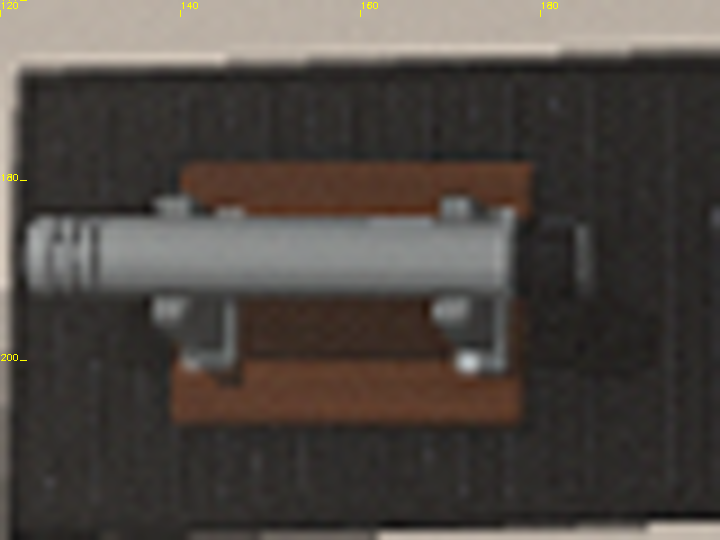

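```bash
python3 -c "
from h import *
c=camera('top')
for n,a,b in(('steel',(122.8,188.5),(185.6,188.5)),('wood',(341.3,185.2),(403,182.7))):
  A=onz(c,*a,.07);B=onz(c,*b,.07);d=A-B;print(n,(A+B)/2,np.linalg.norm(d),np.degrees(np.arctan2(d[1],d[0])))
crop(c,'aa1.png',205,160,325,215,6);crop(c,'aa2.png',335,165,415,210,9)
s=camera('scene')
L=lambda X,Y,zf,h,r1,r2:[(circ(X,Y,zf,r1),(0,0,255)),(circ(X,Y,zf+h,r2),(0,255,0))]
over(c,'aa3.png',(205,160,325,215),6,L(.608,.0835,.015,.057,.0275,.0325)+L(.6,-.111,.015,.073,.0215,.0215))
"
```

```text
steel [0.60388085 0.27950483 0.07      ] 0.16739572801974015 88.31190658697709
wood [ 0.59913697 -0.30258834  0.07      ] 0.16551579062117813 90.67757489492475
```

View pics/aa1.png

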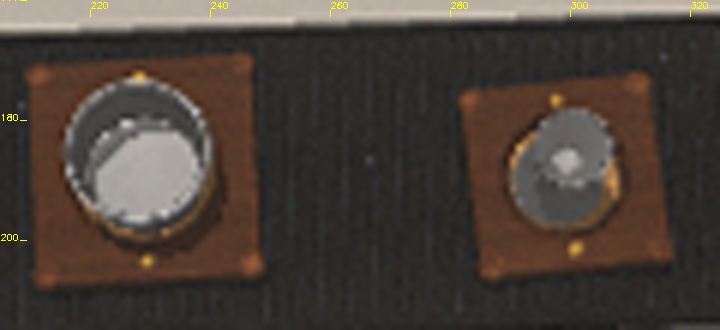

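View pics/aa2.png

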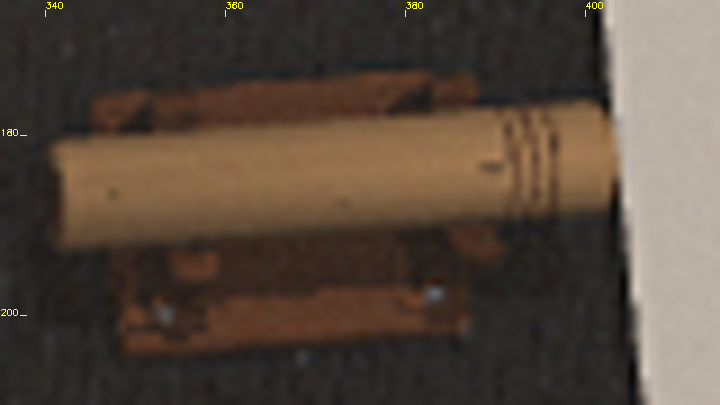

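View pics/aa3.png

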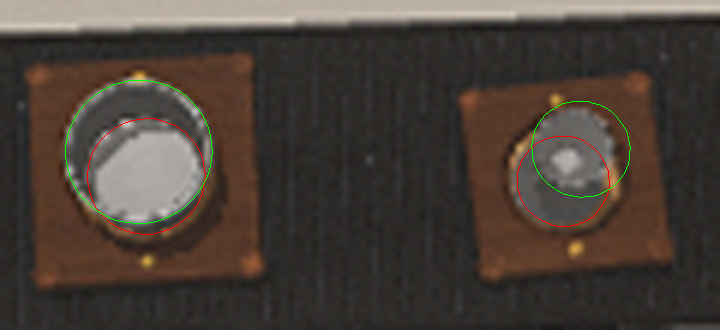

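```bash
python3 -c "
from h import *
s=camera('scene');st()
L=lambda X,Y,zf,h,r1,r2:[(circ(X,Y,zf,r1),(0,0,255)),(circ(X,Y,zf+h,r2),(0,255,0))]
over(s,'bb1.png',(250,165,310,215),10,L(.602,-.109,.015,.073,.0215,.0215))
C=np.array([.599,-.301,.07]);a=np.radians(93);d=np.array([np.cos(a),np.sin(a),0]);n=np.array([-d[1],d[0],0]);t=np.linspace(0,6.3,40)
r=[(np.array([C+e*d*.0825+n*.017*np.cos(q)+np.array([0,0,.017*np.sin(q)]) for q in t]),(0,255,0)) for e in(1,-1)]
over(s,'bb2.png',(285,145,345,195),10,r)
C=np.array([.604,.2795,.07]);a=np.radians(88.3);d=np.array([np.cos(a),np.sin(a),0]);n=np.array([-d[1],d[0],0])
r=[(np.array([C+e*d*.0825+n*.012*np.cos(q)+np.array([0,0,.012*np.sin(q)]) for q in t]),(0,255,0)) for e in(1,-1)]
over(s,'bb3.png',(145,200,215,255),9,r)
im=np.zeros((600,800,3),np.uint8)
for i,(f,x,y) in enumerate((('bb1',0,0),('bb2',400,0),('bb3',0,300))):
  q=cv2.imread('pics/%s.png'%f);q=cv2.resize(q,(380,290));im[y:y+290,x:x+380]=q
cv2.imwrite('pics/bb.png',im)"
```

```text
t 33.4 tcp [ 385.9 -149.7  240.4] jaw yaw deg -1.4 z [ 0.012  0.015 -1.   ] q [ 0.53 -0.08 -0.23  2.11 -0.04  1.1   0.29] F [ 0.2  0.9 -0.3] w 0.748
```

View pics/bb.png

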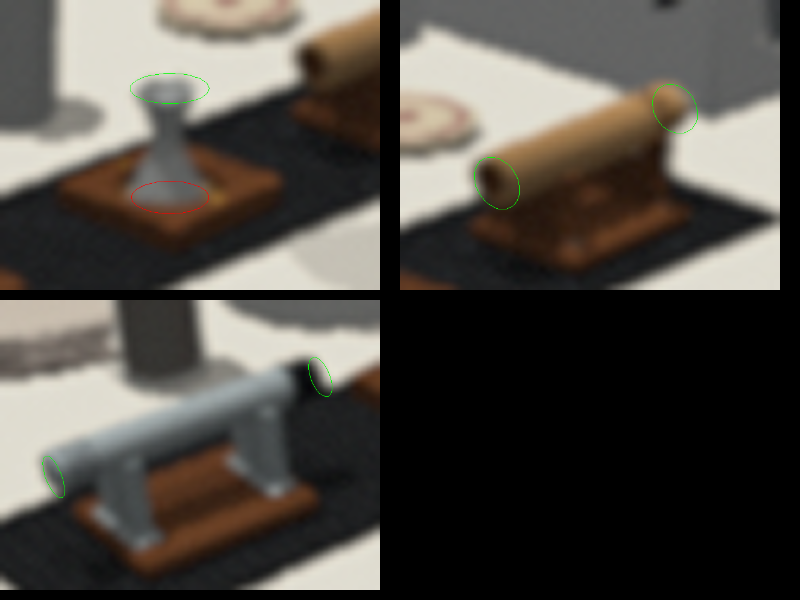

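```bash
python3 -c "
from h import *
print(sign_off());st()"
```

```text
the job is handed in; nothing more can be done
None
the job is handed in; nothing more can be done
```

I put all four tools in their own stands and handed the job in at about 33.4 s of the 96 s. The hand-in gave no verdict.

Checks from the last pictures, in both cameras:
- **Jigger:** it stands upright in the small well, within 1–2 mm of its centre. In the top view its upper end looked about 1.2 pixels (2–3 mm, roughly 2°) off plumb. The scene view showed it straight.
- **Juice cup:** it stands upright in the large well, within about 1 mm of its centre.
- **Wooden muddler:** it lies in both notches, about 2 mm off centre both along and across. My end-point picks gave a yaw of 90.7° against about 93° for the rest. The side edges looked parallel to the rest's foot, so I put that down to the picks.
- **Steel muddler:** it lies in both notches, about 1–2 mm off centre along its length, and its yaw of 88.3° matches the rest.
- **Shaker and syrup bottle:** they were not touched, and they looked unmoved in the last pictures; I did not measure their positions. The arm was clear of everything.

Three measurements disagreed:
- The two cameras differ by about 2 mm throughout.
- The well floors were about 3 mm lower than I had triangulated. I found that by lowering the cup and the jigger until they made contact.
- One move, on the way to the cup, ended 7–10 mm off, and I corrected it before gripping.

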